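Stand the fallen front panel up in the display rack

ROBOT

A 6-joint arm with a two-finger parallel gripper is mounted at the origin on the work surface. World frame = base frame: x ahead of the robot, y to its left, z up, the work surface at z = 0. Lengths are in mm, angles in degrees, forces in N, time in s.
With the tool pointing down it reaches from about 300 to 850 mm from the base axis. Payload 4.2 kg.
Tool frame: the origin (TCP) lies at the centre of the arm's flange, where the gripper is bolted on; the fingertips stand 191 mm ahead of it and the grasp point (between the pads) lies 172 mm ahead of it; z points along the fingers, y is the direction in which the jaws open and shut (so a half turn about z gives the same grasp; the last joint's range is limited). The gripper opens to 91 mm and grips with 3 to 60 N. Pads are 32 mm wide; open, the fingers measure 118 mm over their backs; the gripper's body (76 mm by 178 mm) begins 60 mm behind the grasp point.
Start: joints at [67.323, 18.312, 89.639, -0, 72.044, -1.146], TCP at [211.031, 534.873, 404.776] pointing down, gripper open.
Joint ranges: [-177.97, 177.97], [-48.28, 115.42], [12.27, 149.76], [-77.06, 257.06], [2.81, 150.46], [-146.56, 146.56]. Speed limits (degrees/s): [147.25, 147.25, 180, 180, 180, 180].

INTERFACE

Orientations are given as [roll, pitch, yaw] about the fixed x, y, z axes, in that order (R = Rz(yaw) Ry(pitch) Rx(roll)).
In Python, from workcell import status, vision, ticket gives the robot as it stands.
- The arm moves only by the shell command python3 -m jog 'ROWS' [FORCE]. ROWS is JSON, a list of rows, each a list of 7 numbers: the finger opening in m, from 0 to 0.0912, then the shift along the tool's x, y, z in m, then the turn, a rotation vector about the tool's x, y, z in rad. A call has 1 to 12 rows; each row shifts and turns the commanded pose from where the row before left it, along the tool's axes as they then stand; what a row does not reach is not made up. A row lasts 1/8 s, in which the tool goes at most 62.5 mm and 10.7 degrees, less where a joint would pass 70% of its speed; a pose out of reach is approached as far as the arm can. A call with a gripper value outside its range is refused whole. The fingers move at their own pace and stop on an object; FORCE is the grip in N (left out, the last holds). Time passes only in rows, so rows that do not move let the fingers close. It gives the time, the measured TCP pose, the force and the opening at its end, in the units of the state.
- status.state(): the state, without advancing time (a new reading comes with each control period).
- vision.grab_frame(name): name is "side" or "top"; returns a dict with "color" (480x640x3 uint8, blue, green, red), "depth" (480x640 float32, mm along the optical axis (not along the pixel's ray), 0 where there is no reading), "fov_y" (degrees; the focal length in pixels is half the picture's height over the tangent of half this angle, whatever the lens; pixels are square), "cx", "cy" (the principal point, pixels), "pose" (4x4, takes a point from camera to world coordinates). Camera axes: x right, y down, z forward; pixel columns grow to the right and rows downward; lengths in mm; the calibration is good to about 2 mm. A picture is of the moment at which its call begins.
- ticket.job_done(): hands the job in, once; it reports no verdict.
Trained networks look in the newest picture that a camera, given by its name, has taken for a name from the list of things; names that differ only in an ending like _2 or _b are one class to them, and where a whole thing is asked for, a point or a joint stands for the part that bears it (a point fixed in the world has none). Each returns a list of dicts, best first, with "p" (0 to 1); they miss things now and then, are a little off and sometimes report something else, mostly with a low value. They report only what shows in the picture. A call takes as long as a camera call. They do not tell look-alikes from the thing itself.
- vision.find_in(camera, label): "location" ([x, y, z] in mm, in world coordinates, good to about 4 mm: the middle of the surface that is visible of it).
- vision.silhouettes(camera, label): "pixels" (480x640 bool, what is visible of it).
The state is a dict: "time_s": time; "qpos": joint angles; "qvel": joint speeds; "effort": joint torques, N m; "ee_pos": TCP position; "ee_rot": TCP orientation; "force": force on the tool from outside, world axes, zero at the start; "torque": the same for the moment, N m; "gripper_width": finger opening in mm.
Only numpy, scipy, OpenCV 4.12 (cv2) and the standard library are available. Lean on these libraries where they do the work, as an engineer would, in place of code of your own. Each camera call takes 0.05 s, during which the arm holds its last target.

TASK

On the stall's slotted display rack one aluminium front panel has fallen over onto its face. Tip it up so that it stands in the slot on its lower edge (the one nearest the backrest), face out and leaning on the backrest like the others, and slide it along the slot until it stands edge to edge with the arch-topped panel, touching it or as good as touching. Do not let it fall off the rack, keep the two standing panels on their feet at their ends of the slot, and leave everything else on the counter where it is.

Things in the scene. Friction and masses are not known exactly. Their poses are not given: they have to be found in the camera images.
- rack: Fixed plywood display rack, 400 mm long, facing the customers (its front away from the robot). Origin: on the table, below the slot's back corner, mid-length; x from its open front to the backrest, y along the slot, z up. Deck top at z = 60 mm, x = -76 to -16 mm, boards 24 mm thick on legs; before x = -76 is open table. End cheeks: inner faces at y = +-187 mm, tops at z = 100 mm.
- rack_slot (a point): Middle of the slot's floor at its back corner (x = 0, z = 48 mm in the rack's frame; axes as the rack's). The slot is 16 mm wide (x = -16 to 0), its floor 12 mm below the deck, open above. From this corner the smooth 6 mm backrest board rises, leaning back (to +x) 12 degrees from vertical, up to z = 117 mm.
- panel: Fallen loose aluminium panel, 100 (x) by 80 (y) by 10 mm (z), 0.15 to 0.3 kg. Origin: centre of its face, the side lying down; z up at the start. It lies across the slot, within 3 degrees of square, its lower edge (+x) 5 to 16 mm short of the backrest. Tipped up about that edge, held against the backrest, it drops to the slot's floor once steep (70 degrees); then its origin is at z = 99 mm, its x axis down.
- panel_top (a point): Middle of the panel's top edge (its -x end), on the underside: 50 mm from its origin. At the start it hangs 27 to 37 mm out over the front of the deck, 60 mm above the table, so it can be lifted there from below.
- arched: Standing loose aluminium panel with a half-round top, 70 mm wide, 101 high, 10 thick, in the slot about 1 mm from one end cheek (either end), leaning on the backrest. Origin: middle of its rear lower edge; axes parallel to the rack's. Edge to edge with it, the fallen panel's middle is 75 mm from its middle along the rack's y.
- square: Standing loose aluminium panel with a square top, 70 mm wide, 80 high, 10 thick, at the other end of the slot. Origin and axes as for the arched one. Between each of them and the fallen panel there are 50 to 100 mm of free slot at the start.
- dialknob: Bystander: small black loose control knob, 26 mm across and 16 mm high, on the rack's deck in front of one of the standing panels, about 150 to 165 mm from the rack's middle. Origin: centre of its underside.
- handheld: Bystander: black handheld radio standing on the table right of the rack, 34 x 58 x 105 mm plus a 100 mm aerial. Origin: centre of its underside.
- mug: Bystander: blue mug, 80 mm across and 90 mm high, on the table left of the rack. Origin: centre of its underside.
- jar: Bystander: closed jar, 60 mm across and 70 mm high, on the table left of the rack. Origin: centre of its underside.
- screwdriver: Bystander: screwdriver lying on the table between the robot and the rack, to the right. Origin: on its axis line, on the table.
Things that resemble listed ones, but are neither listed nor needed, are in the scene too. Of the things shaped like the panel, the aluminium one is meant.

How it is judged (in metres and radians):
At the end, for the whole second after the job is handed in: The panel stands on its lower edge on the slot's floor, face out, leaning back on the backrest (3 to 22 degrees back), at rest, within 6 mm of the arched panel edge to edge; the arched panel has moved less than 20 mm and the square one less than 30 mm, both still standing (angle between panel's own x axis and vertical above 2.75 rad and angle between panel's own z axis and vertical above 1.63 rad and z of panel in the frame of rack between 0.088 and 0.103 m and x of panel in the frame of rack between -0.025 and 0.02 m and y of panel in the frame of arched between -0.081 and 0.081 m and distance of arched from where it was at the start of the episode below 0.02 m and angle between each of arched, square's own z axis and vertical below 0.15 rad and distance of square from where it was at the start of the episode below 0.03 m and linear speed of panel below 0.02 m/s); the robot touches nothing.
It fails at once if the panel falls off the rack (height (world z) of panel below 0.035 m).
It fails at once if a standing panel is knocked over (angle between any of arched, square's own z axis and vertical above 0.4 rad).
It fails at once if another thing on the counter is disturbed (moved more than 25 mm) (distance of any of dialknob, handheld, mug, jar, screwdriver from where it was at the start of the episode above 0.025 m).
It also fails if it takes over 61 s, if anything falls off the work surface, if the arm or the gripper's body presses on something with over 40 N, if the wrist force passes 120 N, or if a joint passes its speed limit or range.

## Working session

There is one attempt and no reset: what is moved stays moved. The work goes in short steps, Python scripts to look and compute and a shell command to move; the robot and the scene stay as the last step left them, time stands still between calls to the robot, and variables do not carry over. Pictures are saved under pics/ and viewed, and the job is handed in when it is done.

```bash
mkdir -p pics; ls; python3 - <<'E'
from workcell import status, vision
import cv2
s=status.state();print(s)
for n in("side","top"):
    f=vision.grab_frame(n);cv2.imwrite(f"pics/{n}0.png",f["color"]);print(n,f["fov_y"],f["cx"],f["cy"],f["pose"])
    for l in["rack","rack_slot","panel","panel_top","arched","square","dialknob","handheld","mug","jar","screwdriver"]:
        try:print(l,[(round(d["p"],2),[round(v) for v in d["location"]]) for d in vision.find_in(n,l)])
        except Exception as e:print(l,e)
E
```

```text
pics
{'time_s': 0.0, 'qpos': array([ 6.73224750e+01,  1.83525906e+01,  8.97068583e+01, -6.29805055e-04,
        7.20422481e+01, -1.14415418e+00]), 'qvel': array([ 0.10987707, -0.06591656, -0.00584124, -0.07273117, -0.09600271,
       -0.02036103]), 'effort': array([ 1.51778695e-03, -4.12457478e+01, -2.31972635e+01,  7.28550064e-02,
        4.57952265e-02, -1.49712946e-04]), 'ee_pos': array([210.97186968, 534.72475071, 403.90738569]), 'ee_rot': array([-1.79898311e+02, -1.43201777e-03,  1.58466823e+02]), 'force': array([-0.33206583,  0.11835799,  0.02327451]), 'torque': array([0.02334007, 0.01294789, 0.01081313]), 'gripper_width': 91.2230405120197}
side 44.9155670143949 323.2552024054387 241.58981046859708 [[ 9.37309904e-01 -1.74742402e-01  3.01521535e-01  2.91044367e+01]
 [-3.48472633e-01 -4.59724009e-01  8.16835760e-01 -1.25120415e+03]
 [-4.11915353e-03 -8.70700252e-01 -4.91796812e-01  8.33347563e+02]
 [ 0.00000000e+00  0.00000000e+00  0.00000000e+00  1.00000000e+00]]
rack [(0.87, [538, -105, 59]), (0.3, [342, -216, 19])]
rack_slot [(0.7, [542, -105, 55])]
panel [(0.97, [627, -65, 69
[... 501 characters left out ...]
590259e-01  2.56676183e-02 -1.26683800e-02  1.03020963e+01]
 [ 9.92712739e-03 -1.04243143e-01 -9.94502297e-01  1.29857978e+03]
 [ 0.00000000e+00  0.00000000e+00  0.00000000e+00  1.00000000e+00]]
rack [(0.75, [559, -28, 61])]
rack_slot [(0.74, [558, -24, 60])]
panel [(0.87, [609, -65, 72]), (0.82, [405, -49, 14]), (0.42, [559, -22, 60])]
panel_top [(0.86, [608, -63, 64]), (0.82, [704, 97, 11]), (0.82, [402, -44, 8])]
arched [(0.67, [551, -197, 129])]
square [(0.8, [517, 95, 128]), (0.43, [340, -203, 21])]
dialknob [(0.64, [613, -200, 76]), (0.27, [578, 455, 69])]
handheld [(0.78, [525, -391, 101])]
mug [(0.63, [435, 405, 34])]
jar [(0.66, [580, 456, 70])]
screwdriver [(0.79, [341, -208, 20])]
```

View pics/side0.png

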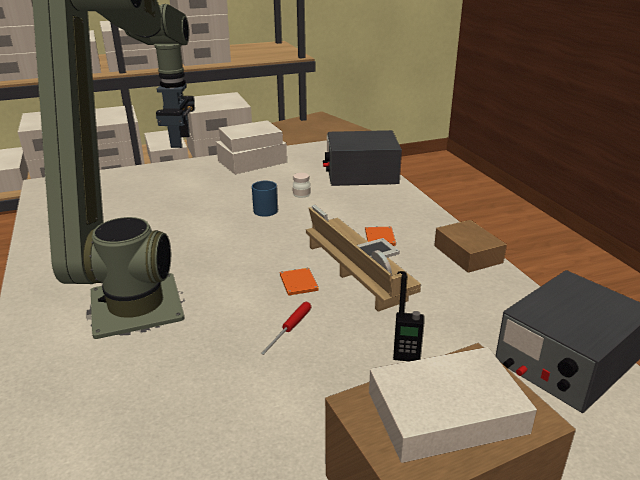

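View pics/top0.png

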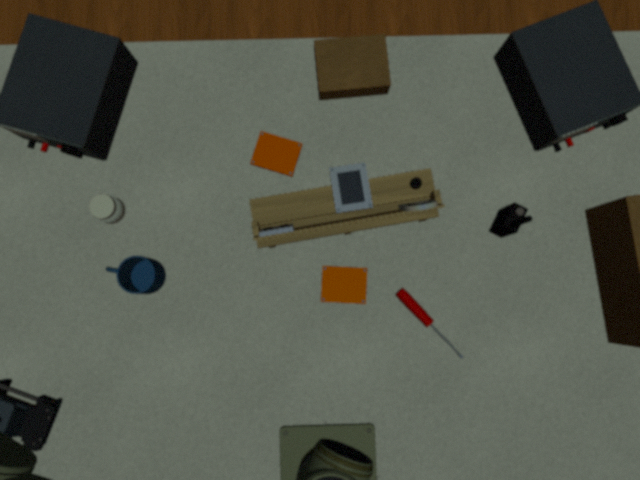

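```bash
cat > h.py <<'E'
import numpy as np,cv2
from workcell import status, vision
def pts(f,mask=None):
    d=f["depth"];h,w=d.shape;fl=h/2/np.tan(np.radians(f["fov_y"]/2))
    u,v=np.meshgrid(np.arange(w),np.arange(h))
    P=np.stack([(u-f["cx"])*d/fl,(v-f["cy"])*d/fl,d],-1)
    T=f["pose"];return P@T[:3,:3].T+T[:3,3]
def proj(f,p):
    T=f["pose"];fl=240/np.tan(np.radians(f["fov_y"]/2))
    q=(np.atleast_2d(p)-T[:3,3])@T[:3,:3];return np.c_[q[:,0]/q[:,2]*fl+f["cx"],q[:,1]/q[:,2]*fl+f["cy"]]
E
python3 - <<'E'
from h import *
f=vision.grab_frame("top")
cv2.imwrite("pics/c1.png",cv2.resize(f["color"][140:265,235:460],None,fx=3.5,fy=3.5,interpolation=cv2.INTER_CUBIC))
P=pts(f)
np.savez("t0.npz",d=f["depth"],P=P)
for u in (290,351,400):
    print(u)
    for v in range(150,255,3): print(v,P[v,u].round(0),end=' ')
g=vision.grab_frame("side")
cv2.imwrite("pics/c2.png",cv2.resize(g["color"][190:320,295:435],None,fx=5,fy=4.6,interpolation=cv2.INTER_CUBIC))
E
```

```text
290
150 [709.  65.  12.] 153 [702.  65.  11.] 156 [697.  66.   4.] 159 [688.  65.  13.] 162 [683.  66.   6.] 165 [675.  66.  11.] 168 [668.  66.   9.] 171 [661.  66.  10.] 174 [654.  66.  14.] 177 [650.  67.   1.] 180 [642.  67.   3.] 183 [637.  67.  -4.] 186 [629.  67.  -2.] 189 [622.  67.   1.] 192 [615.  68.  -1.] 195 [598.  65.  59.] 198 [591.  65.  60.] 201 [584.  65.  62.] 204 [578.  65.  61.] 207 [571.  65.  61.] 210 [565.  66.  62.] 213 [559.  66.  53.] 216 [552.  66.  60.] 219 [545.  66.  64.] 222 [541.  67.  48.] 225 [529.  65.  86.] 228 [518.  63. 126.] 231 [512.  64. 127.] 234 [507.  64. 118.] 237 [508.  67.  50.] 240 [501.  67.  49.] 243 [499.  70.  -0.] 246 [493.  70.  -5.] 249 [486.  70.   0.] 252 [479.  70.   1.] 351
150 [709. -74.  -1.] 153 [703. -74.  -4.] 156 [695. -73.   1.] 159 [688. -73.  -0.] 162 [680. -73.   3.] 165 [657. -68.  74.] 168 [651. -68.  71.] 171 [645. -68.  69.] 174 [638. -67.  72.] 177 [632. -67.  67.] 180 [625. -67.  70.] 183 [619. -67.  69.] 186 [613. -67.  67.] 189 [605. -66.  71.] 192 [599. -66.  70.] 195 [593. -66.  70.] 198 [586. -66.  70.] 
[... 521 characters left out ...]
-5.] 168 [ 663. -183.    4.] 171 [ 658. -184.   -2.] 174 [ 638. -174.   61.] 177 [ 631. -174.   59.] 180 [ 624. -174.   61.] 183 [ 618. -174.   59.] 186 [ 611. -173.   61.] 189 [ 605. -173.   61.] 192 [ 599. -174.   54.] 195 [ 592. -172.   61.] 198 [ 585. -172.   59.] 201 [ 579. -172.   60.] 204 [ 574. -174.   47.] 207 [ 563. -169.   78.] 210 [ 557. -169.   74.] 213 [ 544. -162.  119.] 216 [ 547. -172.   49.] 219 [ 541. -172.   47.] 222 [ 535. -172.   46.] 225 [ 534. -180.   -7.] 228 [ 527. -178.    3.] 231 [ 520. -177.    4.] 234 [ 513. -178.   -1.] 237 [ 506. -177.    0.] 240 [ 500. -178.   -3.] 243 [ 493. -177.   -0.] 246 [ 486. -176.    4.] 249 [ 479. -176.    0.] 252 [ 473. -176.   -1.]
```

View pics/c1.png

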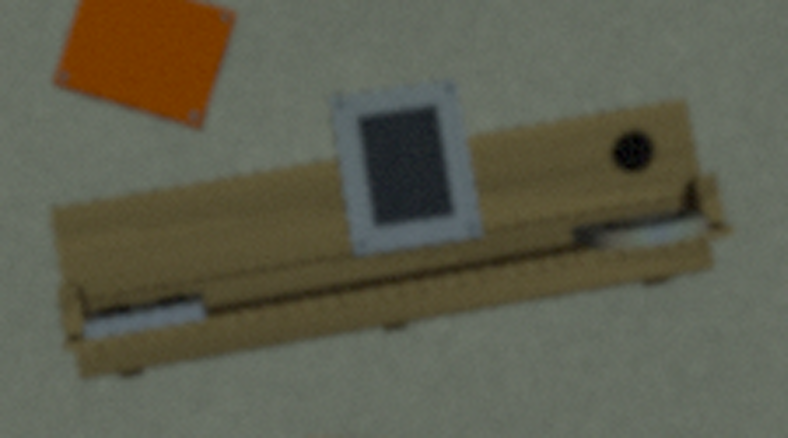

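View pics/c2.png

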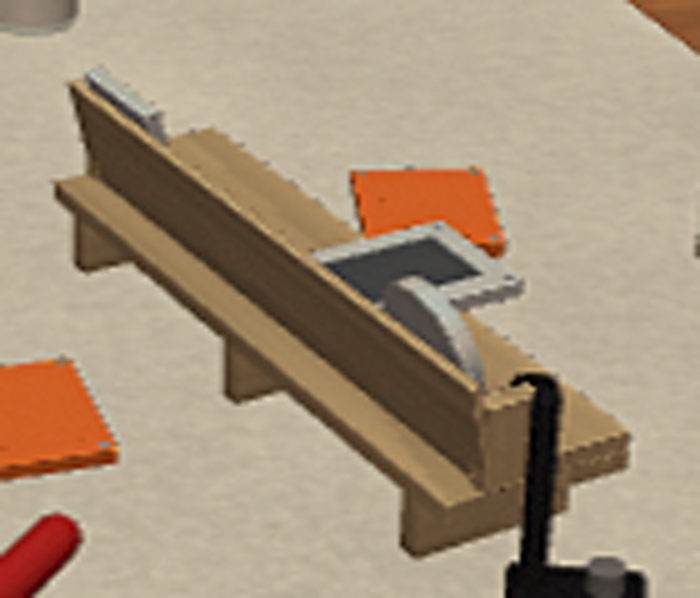

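```bash
cat >> h.py <<'E'
def ray(f,u,v,z):
    T=f["pose"];fl=240/np.tan(np.radians(f["fov_y"]/2))
    d=T[:3,:3]@np.array([(u-f["cx"])/fl,(v-f["cy"])/fl,1]);o=T[:3,3];return o+d*(z-o[2])/d[2]
E
python3 - <<'E'
from h import *
f=vision.grab_frame("top");P=pts(f)
m=vision.silhouettes("top","panel");
for r in m[:3]:
    M=r["pixels"];print(r["p"],M.sum(),np.argwhere(M).mean(0))
M=[r["pixels"] for r in m if M is not None and abs(np.argwhere(r["pixels"]).mean(0)-[188,351]).max()<12][0]
def up(f,M,z):
    a=np.argwhere(M);return np.array([ray(f,u,v,z)[:2] for v,u in a])
q=up(f,M,70).astype(np.float32);print("panel top rect",cv2.minAreaRect(q),cv2.boxPoints(cv2.minAreaRect(q)))
c=[(333,100),(455,83),(482,238),(355,257)]
C=np.array([ray(f,x/3.5+235-.36,y/3.5+140-.36,70) for x,y in c]);print(C.round(1),C.mean(0))
print("rack front",[ray(f,x/3.5+235-.36,y/3.5+140-.36,60).round(1) for x,y in[(52,207),(685,100)]])
# deck pixels by depth
Z=P[...,2];R=(np.abs(Z-60)<9)&(P[...,0]>540)&(P[...,0]<680)&(P[...,1]>-270)&(P[...,1]<130)
R=cv2.morphologyEx(R.astype(np.uint8),cv2.MORPH_OPEN,np.ones((3,3)))
# front edge: for each column first deck row
e=[]
for u in list(range(258,325,3))+list(range(377,425,3)):
    v=np.argwhere(R[:,u]); 
    if len(v): e.append(ray(f,u,v[0,0]-.5,60)[:2])
e=np.array(e);print(np.polyfit(e[:,1],e[:,0],1), np.abs(np.polyval(np.polyfit(e[:,1],e[:,0],1),e[:,1])-e[:,0]).max())
E
```

```text
0.98 1543 [153.92935839 275.6228127 ]
0.92 1799 [187.70650361 350.06170094]
0.74 1642 [284.91717418 343.34713764]
panel top rect ((608.3220825195312, -64.31818389892578), (104.32054901123047, 83.35845947265625), 7.2687506675720215) [[ 551.3076    -29.57341 ]
 [ 561.8544   -112.26196 ]
 [ 665.33655   -99.06296 ]
 [ 654.7898    -16.374405]]
[[ 652.1  -22.2   70. ]
 [ 660.9  -97.6   70. ]
 [ 564.1 -110.8   70. ]
 [ 554.4  -32.9   70. ]] [607.85747063 -65.8602533   70.        ]
rack front [array([591.6, 152.3,  60. ]), array([ 648.9, -240.9,   60. ])]
[-1.50336112e-01  6.13350814e+02] 1.136181556464635
```

```bash
cat >> h.py <<'E'
from scipy.spatial.transform import Rotation as Ro, Slerp
TH=np.radians(8.4);O=np.array([545.1,-55.4,0]);RX=np.array([-np.cos(TH),-np.sin(TH),0]);RY=np.array([np.sin(TH),-np.cos(TH),0])
def tool(yaw,a): # a inward tilt deg (tip towards robot)
    e=np.array([np.cos(np.radians(yaw)),np.sin(np.radians(yaw)),0]);a=np.radians(a)
    z=-np.sin(a)*e-np.cos(a)*np.array([0,0,1]);x=np.cos(a)*e-np.sin(a)*np.array([0,0,1])
    return Ro.from_matrix(np.c_[x,np.cross(z,x),z])
def cur():
    s=status.state();return np.array(s["ee_pos"]),Ro.from_euler("xyz",s["ee_rot"],degrees=True)
def plan(p0,R0,p1,R1,n):
    S=Slerp([0,1],Ro.concatenate([R0,R1]))
    for i in range(n):
        a,b=S(i/n),S((i+1)/n)
        sh=a.inv().apply((p1-p0)/n)/1000;tv=(a.inv()*b).as_rotvec()
        print("[W,"+",".join("%.4f"%v for v in np.r_[sh,tv])+"]")
E
python3 - <<'E'
from h import *
p,R=cur()
t=np.array([757.6,-46,404.])
plan(p,R,t,R,1)
print((R.inv()*tool(7.3,0)).as_rotvec(degrees=True), tool(7.3,25).as_euler("xyz",degrees=True))
plan(t,tool(7.3,0),np.array([757.6,-46,299.7]),tool(7.3,25),6)
E
```

```text
[W,-0.7216,-0.3398,0.0007,0.0000,0.0000,0.0000]
[ 3.23912306e-03 -7.43215198e-03  1.51170345e+02] [180.   25.    7.3]
[W,0.0000,0.0000,0.0174,0.0000,-0.0727,0.0000]
[W,0.0013,-0.0000,0.0173,-0.0000,-0.0727,-0.0000]
[W,0.0025,-0.0000,0.0172,0.0000,-0.0727,0.0000]
[W,0.0038,-0.0000,0.0170,-0.0000,-0.0727,-0.0000]
[W,0.0050,-0.0000,0.0167,0.0000,-0.0727,0.0000]
[W,0.0062,-0.0000,0.0162,0.0000,-0.0727,0.0000]
```

```bash
python3 -m jog '[[0.0912,-0.0361,-0.017,0,0,0,0],[0.0912,-0.0361,-0.017,0,0,0,0],[0.0912,-0.0361,-0.017,0,0,0,0],[0.0912,-0.0361,-0.017,0,0,0,0],[0.0912,-0.0361,-0.017,0,0,0,0],[0.0912,-0.0361,-0.017,0,0,0,0],[0.0912,-0.0361,-0.017,0,0,0,0],[0.0912,-0.0361,-0.017,0,0,0,0],[0.0912,-0.0361,-0.017,0,0,0,0],[0.0912,-0.0361,-0.017,0,0,0,0]]' && python3 -m jog '[[0.0912,-0.0361,-0.017,0,0,0,0],[0.0912,-0.0361,-0.017,0,0,0,0],[0.0912,-0.0361,-0.017,0,0,0,0],[0.0912,-0.0361,-0.017,0,0,0,0],[0.0912,-0.0361,-0.017,0,0,0,0],[0.0912,-0.0361,-0.017,0,0,0,0],[0.0912,-0.0361,-0.017,0,0,0,0],[0.0912,-0.0361,-0.017,0,0,0,0],[0.0912,-0.0361,-0.017,0,0,0,0],[0.0912,-0.0361,-0.017,0,0,0,0]]' && python3 -m jog '[[0.0912,0,0,0,0,0,0.165],[0.0912,0,0,0,0,0,0.165],[0.0912,0,0,0,0,0,0.165],[0.0912,0,0,0,0,0,0.165],[0.0912,0,0,0,0,0,0.165],[0.0912,0,0,0,0,0,0.165],[0.0912,0,0,0,0,0,0.165],[0.0912,0,0,0,0,0,0.165]]' && python3 -m jog '[[0.0912,0,0,0,0,0,0.165],[0.0912,0,0,0,0,0,0.165],[0.0912,0,0,0,0,0,0.165],[0.0912,0,0,0,0,0,0.165],[0.0912,0,0,0,0,0,0.165],[0.0912,0,0,0,0,0,0.165],[0.0912,0,0,0,0,0,0.165],[0.0912,0,0,0,0,0,0.165],[0.0912,0,0,0,0,0,0]]'
python3 - <<'E'
from h import *
p,R=cur();print(status.state()["qpos"])
plan(p,R,np.array([757.6,-46,299.7]),tool(7.3,25),6)
E
```

```text
time_s: 2.65
ee_pos: [485.3, 243.2, 404.9]
ee_rot: [180.0, 0.0, 158.5]
force: [0.2, -0.3, 0.1]
gripper_width: 91.4
time_s: 3.9
ee_pos: [758.7, -47.4, 404.6]
ee_rot: [180.0, -0.0, 158.5]
force: [-0.5, 1.1, -0.4]
gripper_width: 91.4
time_s: 4.9
ee_pos: [757.9, -46.4, 404.5]
ee_rot: [-180.0, -0.0, 82.5]
force: [0.6, -0.2, -0.4]
gripper_width: 91.0
time_s: 6.02
ee_pos: [757.9, -46.4, 404.5]
ee_rot: [-180.0, 0.0, 7.3]
force: [0.6, -0.7, -0.2]
gripper_width: 91.3
[-4.37194994e+00  3.59511113e+01  6.02367993e+01  6.65529975e-03
  8.38325066e+01  7.83096532e+01]
[W,-0.0000,-0.0001,0.0175,-0.0000,-0.0727,0.0001]
[W,0.0012,-0.0001,0.0174,-0.0000,-0.0727,0.0001]
[W,0.0025,-0.0001,0.0173,-0.0000,-0.0727,0.0001]
[W,0.0037,-0.0001,0.0171,-0.0000,-0.0727,0.0001]
[W,0.0050,-0.0001,0.0167,-0.0000,-0.0727,0.0001]
[W,0.0062,-0.0001,0.0163,-0.0000,-0.0727,0.0001]
```

```bash
python3 -m jog '[[0.0912,0,0,0.0174,0,-0.0727,0],[0.0912,0.0012,0,0.0174,0,-0.0727,0],[0.0912,0.0025,0,0.0173,0,-0.0727,0],[0.0912,0.0037,0,0.0171,0,-0.0727,0],[0.0912,0.005,0,0.0167,0,-0.0727,0],[0.0912,0.0062,0,0.0163,0,-0.0727,0],[0.0912,0,0,0,0,0,0]]'
python3 - <<'E'
from h import *
p,R=cur();print(p,R.as_euler("xyz",degrees=True),status.state()["qpos"])
plan(p,R,np.array([723.8,-50.3,227.2]),tool(7.3,25),1)
f=vision.grab_frame("side")
cv2.imwrite("pics/s1.png",cv2.resize(f["color"][130:330,250:470],None,fx=3.5,fy=3,interpolation=cv2.INTER_CUBIC))
f=vision.grab_frame("top")
cv2.imwrite("pics/t1.png",cv2.resize(f["color"][100:265,235:460],None,fx=3.5,fy=3.5,interpolation=cv2.INTER_CUBIC))
E
```

```text
time_s: 6.9
ee_pos: [757.9, -46.3, 297.5]
ee_rot: [-179.9, 25.2, 7.4]
force: [0.4, -0.1, 0.5]
gripper_width: 91.0
[757.86040193 -46.29315974 297.50278848] [-179.88462401   25.17617074    7.38087835] [ -3.50658827  45.45745744  58.75477414  -4.5725322  100.5525121
  79.28786288]
[W,-0.0011,-0.0002,0.0782,-0.0014,0.0031,0.0013]
```

View pics/s1.png

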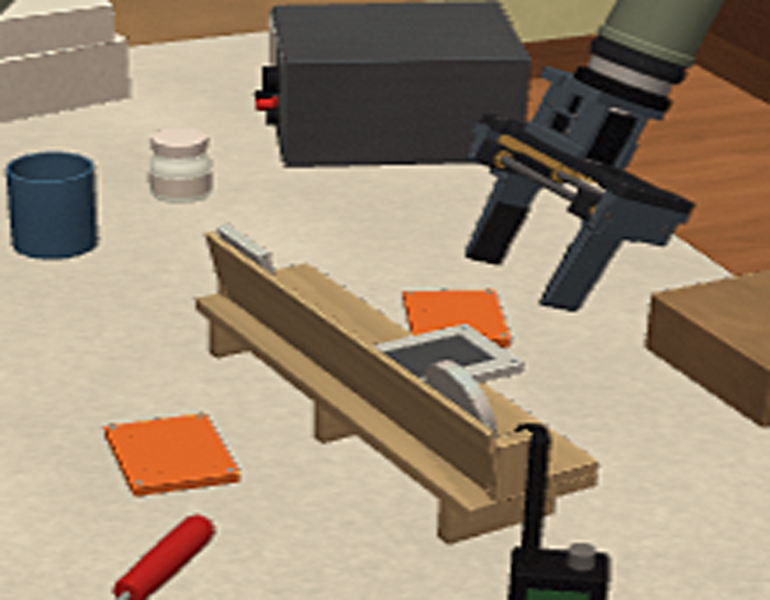

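View pics/t1.png

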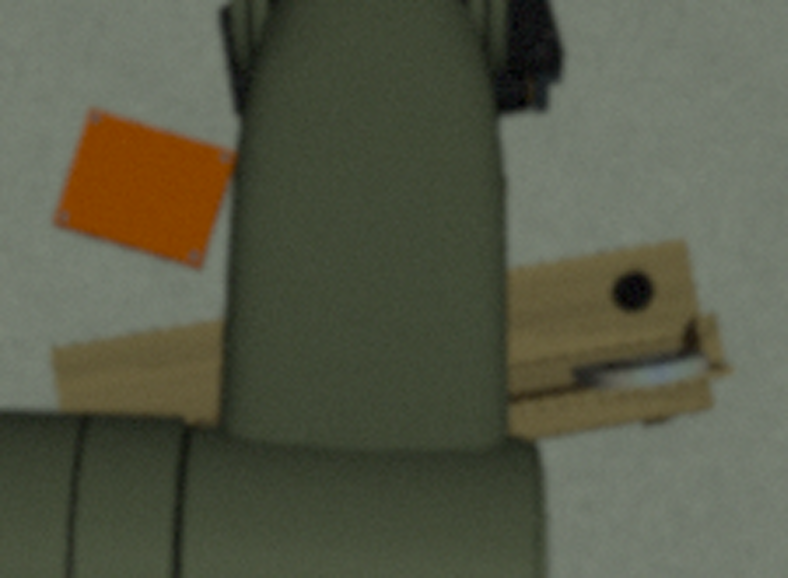

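```bash
python3 -m jog '[[0.0912,-0.001,0,0.012,0,0,0],[0.0912,0,0,0.012,0,0,0],[0.0912,0,0,0.012,0,0,0],[0.0912,0,0,0.012,0,0,0],[0.0912,0,0,0.006,0,0,0],[0.0912,0,0,0,0,0,0]]'
python3 - <<'E'
from h import *
p,R=cur();print(p,status.state()["force"])
f=vision.grab_frame("side")
cv2.imwrite("pics/s2.png",cv2.resize(f["color"][190:310,340:460],None,fx=6,fy=5,interpolation=cv2.INTER_CUBIC))
# projected expected fingertips
tz=R.apply([0,0,1]);ty=R.apply([0,1,0])
print(p+191*tz+45*ty,p+191*tz-45*ty,proj(f,[p+191*tz+45*ty,p+191*tz-45*ty]))
E
```

```text
time_s: 7.75
ee_pos: [734.0, -49.4, 251.0]
ee_rot: [-180.0, 25.0, 7.2]
force: [-0.1, 0.3, -0.3]
gripper_width: 91.2
[733.97100829 -49.40601973 251.0121855 ] [-0.06234463  0.2893292  -0.30555664]
[ 659.41034524 -104.14708272   77.95114556] [648.1211882  -14.85792093  77.97393176] [[398.49543093 249.43715506]
 [379.71998824 234.61267315]]
```

View pics/s2.png

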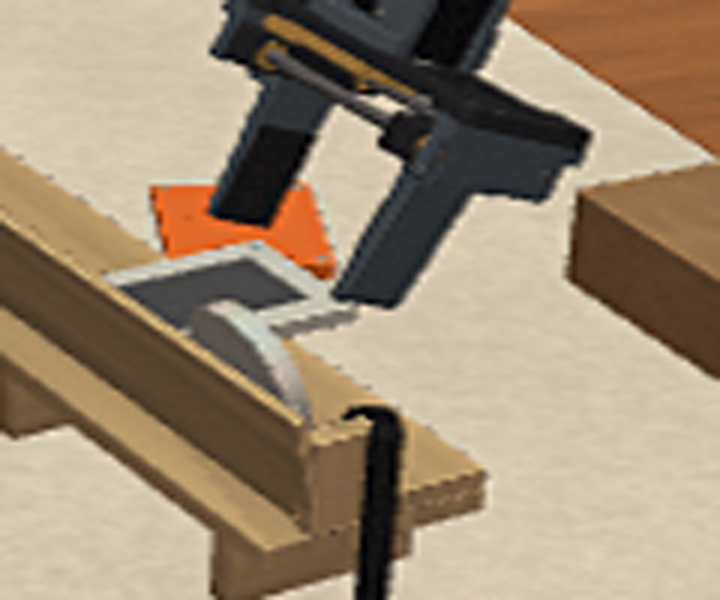

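```bash
python3 - <<'E'
from h import *
f=vision.grab_frame("side")
c=np.array([ray(f,340+x/6-.4,190+y/5-.4,70) for x,y in[(256,242),(358,303),(105,275)]]);print(c)
p,R=cur();print(R.inv().apply(c-p))
m=[r for r in vision.silhouettes("side","panel")]
for r in m: print(r["p"],np.argwhere(r["pixels"]).mean(0))
E
python3 -m jog '[[0.0912,0,0,0.008,0,0,0],[0.0912,0,0,0,0,0,0]]'
```

```text
[[652.95322049 -21.4913411   70.        ]
 [666.12994411 -96.32229431  70.        ]
 [575.23318724 -30.37375701  70.        ]]
[[  6.6405871  -37.89645034 197.4659237 ]
 [  9.97782286  37.99664745 195.91732155]
 [-64.28352611 -38.84041806 230.4534967 ]]
0.8 [247.33944954 379.0206422 ]
0.78 [235.20640569 379.45551601]
0.69 [281.34305556 298.06527778]
0.36 [260.61261261 382.31531532]
time_s: 8.15
ee_pos: [730.4, -49.8, 243.5]
ee_rot: [-180.0, 25.1, 7.2]
force: [-0.3, -0.4, 0.2]
gripper_width: 91.1
```

```bash
python3 -m jog '[[0.0912,0,0,0.007,0,0,0],[0.0912,0,0,0.006,0,0,0],[0.0912,0,0,0.005,0,0,0],[0.0912,0,0,0,0,0,0]]' 30 && python3 -m jog '[[0.07,0,0,0,0,0,0],[0.07,0,0,0,0,0,0],[0.07,0,0,0,0,0,0],[0.07,0,0,0,0,0,0],[0.07,0,0,0,0,0,0],[0.07,0,0,0,0,0,0]]' 30
python3 - <<'E'
from h import *
p,R=cur();print(p,R.as_euler("xyz",degrees=True),status.state()["force"],status.state()["gripper_width"])
f=vision.grab_frame("side")
cv2.imwrite("pics/s3.png",cv2.resize(f["color"][190:310,340:460],None,fx=6,fy=5,interpolation=cv2.INTER_CUBIC))
E
```

```text
time_s: 8.65
ee_pos: [723.0, -50.8, 227.4]
ee_rot: [-180.0, 25.1, 7.2]
force: [1.0, -0.0, -0.3]
gripper_width: 91.4
time_s: 9.4
ee_pos: [723.4, -50.7, 228.2]
ee_rot: [-180.0, 24.9, 7.2]
force: [0.6, 0.2, 1.1]
gripper_width: 79.8
[723.39616664 -50.66735285 228.19172023] [-179.99605335   24.94782005    7.21250896] [0.60386634 0.2497712  1.07895842] 79.77399842514698
```

View pics/s3.png

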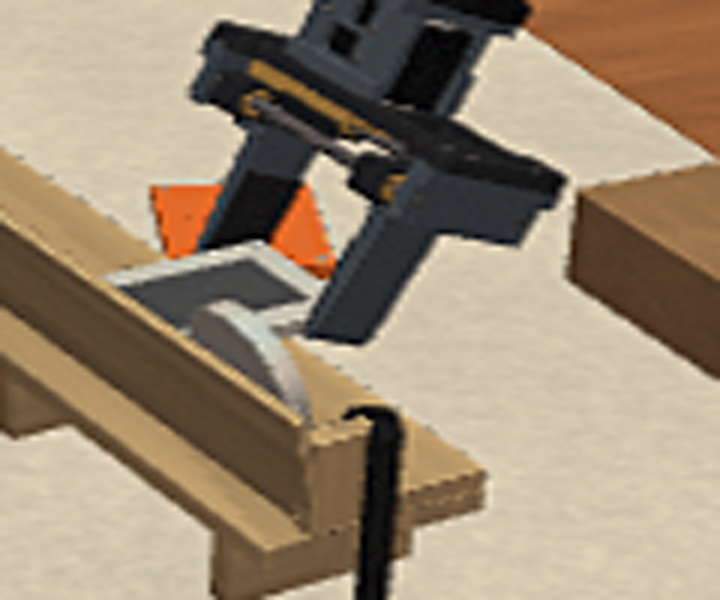

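```bash
cat >> h.py <<'E'
UZ=np.array([0,0,1.])
def Prot(yaw,phi):
    """panel axes (world) : x down edge dir, z back normal"""
    a=np.radians(yaw);e=-np.array([np.cos(a),np.sin(a),0]);ph=np.radians(phi)
    d=np.cos(ph)*e-np.sin(ph)*UZ;n=np.sin(ph)*e+np.cos(ph)*UZ
    return Ro.from_matrix(np.c_[d,np.cross(n,d),n])
def Pe(x,y,z): return O+x*RX+y*RY+z*UZ
def mkrel(E0,R0p):
    p,R=cur();np.savez("rel.npz",t=R0p.inv().apply(p-E0),r=(R0p.inv()*R).as_quat())
def tcp(E,Rp):
    k=np.load("rel.npz");return E+Rp.apply(k["t"]),Rp*Ro.from_quat(k["r"])
def panelnow():
    """E (rack coords), phi,yaw from measured tcp"""
    k=np.load("rel.npz");p,R=cur();Rp=R*Ro.from_quat(k["r"]).inv();E=p-Rp.apply(k["t"])
    d=Rp.apply([1,0,0]);q=E-O
    return np.array([q@RX,q@RY,q[2]]),np.degrees(np.arcsin(-d[2])),np.degrees(np.arctan2(Rp.apply([0,1,0])[0],-Rp.apply([0,1,0])[1]))
def path(way):
    p0,R0=cur()
    for E,Rp in way:
        p1,R1=tcp(E,Rp);v=np.r_[R0.inv().apply(p1-p0)/1000,(R0.inv()*R1).as_rotvec()]
        print("[0.07,"+",".join("%g"%round(x,4) for x in v)+"],");p0,R0=p1,R1
E
python3 - <<'E'
from h import *
yaw=7.2
mkrel(Pe(-10.9,18.7,70),Prot(yaw,0))
print(panelnow())
N=15
path([(Pe(-10.9-1.1*(i/N),18.7,70+15*min(1,i/6)),Prot(yaw+1.2*i/N,77*i/N)) for i in range(1,N+1)])
E
```

```text
(array([-10.9,  18.7,  70. ]), np.float64(3.1787154705246644e-15), np.float64(7.2))
[0.07,-0.0204,-0.0002,-0.009,-0.0005,0.0896,-0.0013],
[0.07,-0.0202,-0.0002,-0.009,-0.0004,0.0896,-0.0013],
[0.07,-0.02,-0.0002,-0.0091,-0.0003,0.0896,-0.0014],
[0.07,-0.0198,-0.0001,-0.0091,-0.0002,0.0896,-0.0014],
[0.07,-0.0196,-0.0001,-0.0092,-0.0001,0.0896,-0.0014],
[0.07,-0.0193,-0.0001,-0.0092,0.0001,0.0896,-0.0014],
[0.07,-0.0194,-0.0001,-0.0066,0.0002,0.0896,-0.0014],
[0.07,-0.0194,-0,-0.0066,0.0003,0.0896,-0.0014],
[0.07,-0.0194,-0,-0.0066,0.0004,0.0896,-0.0013],
[0.07,-0.0194,0,-0.0066,0.0005,0.0896,-0.0013],
[0.07,-0.0194,0.0001,-0.0066,0.0007,0.0896,-0.0012],
[0.07,-0.0194,0.0001,-0.0066,0.0008,0.0896,-0.0012],
[0.07,-0.0194,0.0001,-0.0066,0.0009,0.0896,-0.0011],
[0.07,-0.0194,0.0001,-0.0066,0.001,0.0896,-0.001],
[0.07,-0.0194,0.0002,-0.0066,0.001,0.0896,-0.0009],
```

```bash
python3 -m jog '[[0.07,-0.0204,0,-0.009,0,0.0896,-0.0013],[0.07,-0.0202,0,-0.009,0,0.0896,-0.0013],[0.07,-0.02,0,-0.0091,0,0.0896,-0.0014],[0.07,-0.0198,0,-0.0091,0,0.0896,-0.0014],[0.07,0,0,0,0,0,0]]'
python3 - <<'E'
from h import *
print(panelnow(),status.state()["qpos"],status.state()["force"])
f=vision.grab_frame("side")
cv2.imwrite("pics/s4.png",cv2.resize(f["color"][170:310,320:460],None,fx=5,fy=4.28,interpolation=cv2.INTER_CUBIC))
E
```

```text
time_s: 10.07
ee_pos: [656.9, -59.5, 287.3]
ee_rot: [-179.9, 4.5, 7.5]
force: [0.4, -0.7, -1.9]
gripper_width: 79.6
(array([-9.63138332, 19.28134745, 80.9871583 ]), np.float64(20.472064281105702), np.float64(7.462987853938246)) [-5.95880233 31.6706643  85.40499072 -1.05670309 67.29775191 77.01083249] [ 0.37318909 -0.72087404 -1.86997255]
```

View pics/s4.png

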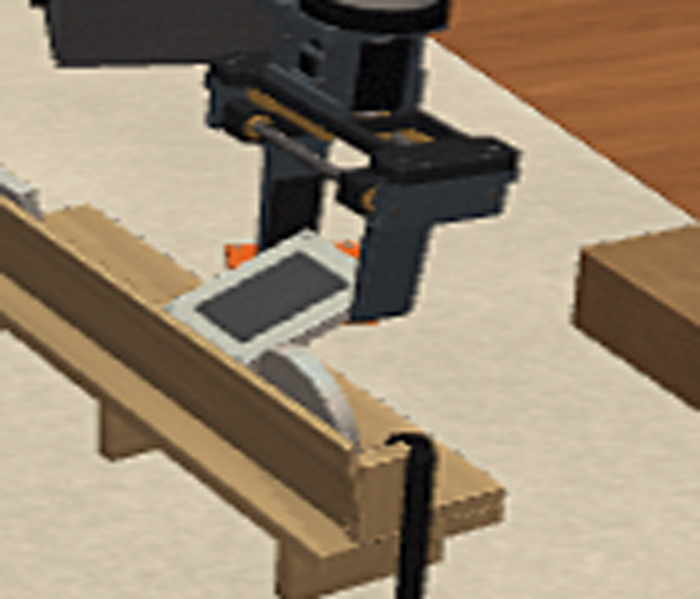

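Panel rotates with the gripper (crop ~(275,295)), held rigidly. Continue.

```bash
python3 -m jog '[[0.07,-0.0196,0,-0.0092,0,0.0896,-0.0014],[0.07,-0.0193,0,-0.0092,0,0.0896,-0.0014],[0.07,-0.0194,0,-0.0066,0,0.0896,-0.0014],[0.07,-0.0194,0,-0.0066,0,0.0896,-0.0014],[0.07,-0.0194,0,-0.0066,0,0.0896,-0.0013],[0.07,-0.0194,0,-0.0066,0,0.0896,-0.0013],[0.07,0,0,0,0,0,0]]'
python3 - <<'E'
from h import *
print(panelnow(),status.state()["qpos"],status.state()["force"])
path([(Pe(-11-1*(i/5),18.7+3*i/5,86),Prot(8.1+.06*i,51.5+5*i)) for i in range(1,6)])
E
```

```text
time_s: 11.0
ee_pos: [538.9, -75.2, 312.1]
ee_rot: [-179.9, -26.0, 7.9]
force: [0.8, -0.3, -1.7]
gripper_width: 79.6
(array([-9.26957027, 19.12503968, 83.35473981]), np.float64(50.99390020676621), np.float64(7.939863143749301)) [-11.39908988  15.89532158 110.42001507  17.07666292  30.06763739
  57.6475156 ] [ 0.78171556 -0.28686394 -1.69467576]
[0.07,-0.018,-0.0002,-0.0086,0.0001,0.0961,-0.0043],
[0.07,-0.0188,0.0007,-0.0064,0.0006,0.0873,-0.0009],
[0.07,-0.0188,0.0007,-0.0064,0.0006,0.0873,-0.0008],
[0.07,-0.0188,0.0007,-0.0064,0.0007,0.0873,-0.0008],
[0.07,-0.0188,0.0007,-0.0064,0.0008,0.0873,-0.0007],
```

```bash
python3 -m jog '[[0.07,-0.009,0,-0.0043,0,0.045,-0.002],[0.07,-0.009,0,-0.0043,0,0.045,-0.002],[0.07,-0.0094,0,-0.0032,0,0.0436,0],[0.07,-0.0094,0,-0.0032,0,0.0436,0],[0.07,0,0,0,0,0,0]]'
python3 - <<'E'
from h import *
print(panelnow(),status.state()["qpos"],status.state()["force"])
path([(Pe(-10,20,86),Prot(8.2,62+2.5*i)) for i in range(1,7)])
E
```

```text
time_s: 11.62
ee_pos: [501.8, -80.6, 307.2]
ee_rot: [-180.0, -36.3, 8.2]
force: [0.4, 0.6, -2.3]
gripper_width: 79.8
(array([-12.37450912,  19.51871874,  85.42044873]), np.float64(61.29632696603536), np.float64(8.195035613460025)) [-14.10258155  12.67834657 118.56076875  42.6636128   19.39835731
  30.72089311] [ 0.37937027  0.61835291 -2.26757251]
[0.07,-0.0136,0.0004,-0.0062,-0.0002,0.0559,-0.0002],
[0.07,-0.0094,-0,-0.0035,-0,0.0436,0],
[0.07,-0.0094,-0,-0.0035,-0,0.0436,0],
[0.07,-0.0094,-0,-0.0035,-0,0.0436,0],
[0.07,-0.0094,-0,-0.0035,-0,0.0436,0],
[0.07,-0.0094,-0,-0.0035,-0,0.0436,0],
```

```bash
python3 -m jog '[[0.07,-0.007,0,-0.0031,0,0.028,0],[0.07,-0.0068,0,-0.003,0,0.028,0],[0.07,-0.0047,0,-0.0018,0,0.0218,0],[0.07,-0.0047,0,-0.0018,0,0.0218,0],[0.07,-0.0047,0,-0.0018,0,0.0218,0],[0.07,-0.0047,0,-0.0018,0,0.0218,0],[0.07,0,0,0,0,0,0]]'
python3 - <<'E'
from h import *
print(panelnow(),status.state()["qpos"],status.state()["force"])
path([(Pe(-10,20,86),Prot(8.3,69.5+1.25*i)) for i in range(1,7)])
E
```

```text
time_s: 12.5
ee_pos: [468.9, -85.5, 297.2]
ee_rot: [179.9, -44.7, 8.3]
force: [0.5, -0.1, -1.5]
gripper_width: 79.6
(array([-10.70664538,  19.93053763,  86.34446187]), np.float64(69.6313627426805), np.float64(8.199264551092739)) [-16.91654201  11.08057178 125.64322624  85.45669081  17.38906532
 -13.713904  ] [ 0.52692876 -0.0956387  -1.52847647]
[0.07,-0.0049,0.0004,-0.0019,0.0018,0.0195,-0.0006],
[0.07,-0.0047,-0,-0.0018,-0,0.0218,0],
[0.07,-0.0047,-0,-0.0018,-0,0.0218,0],
[0.07,-0.0047,-0,-0.0018,-0,0.0218,0],
[0.07,-0.0047,-0,-0.0018,-0,0.0218,0],
[0.07,-0.0047,-0,-0.0018,-0,0.0218,0],
```

```bash
python3 -m jog '[[0.07,-0.0049,0.0004,-0.0019,0.0018,0.0195,0],[0.07,-0.0047,0,-0.0018,0,0.0218,0],[0.07,-0.0047,0,-0.0018,0,0.0218,0],[0.07,-0.0047,0,-0.0018,0,0.0218,0],[0.07,-0.0047,0,-0.0018,0,0.0218,0],[0.07,-0.0047,0,-0.0018,0,0.0218,0],[0.07,0,0,0,0,0,0]]'
python3 - <<'E'
from h import *
print(panelnow(),status.state()["qpos"],status.state()["force"])
print("shift y to 42, x 2")
path([(Pe(-10+10*i/8,20+22*i/8,86),Prot(8.4,77)) for i in range(1,9)])
f=vision.grab_frame("side")
cv2.imwrite("pics/s5.png",cv2.resize(f["color"][170:310,320:460],None,fx=5,fy=4.28,interpolation=cv2.INTER_CUBIC))
f=vision.grab_frame("top")
cv2.imwrite("pics/t5.png",cv2.resize(f["color"][140:265,235:460],None,fx=3.5,fy=3.5,interpolation=cv2.INTER_CUBIC))
E
```

```text
time_s: 13.38
ee_pos: [441.7, -89.9, 283.5]
ee_rot: [180.0, -52.0, 8.3]
force: [0.2, 0.4, -3.3]
gripper_width: 79.6
(array([-9.29736891, 20.02014278, 85.94987927]), np.float64(76.96322046994729), np.float64(8.264583073523097)) [-19.82375972  11.15495155 131.85315378 116.49682166  24.50187519
 -46.90444575] [ 0.2256474   0.40965407 -3.34869803]
shift y to 42, x 2
[0.07,-0.0004,0.003,-0.0005,0.0018,0.0006,-0.0016],
[0.07,-0.0008,0.0027,-0.001,0,0,0],
[0.07,-0.0008,0.0027,-0.001,0,0,0],
[0.07,-0.0008,0.0027,-0.001,0,0,0],
[0.07,-0.0008,0.0027,-0.001,0,0,0],
[0.07,-0.0008,0.0027,-0.001,0,0,0],
[0.07,-0.0008,0.0027,-0.001,0,0,0],
[0.07,-0.0008,0.0027,-0.001,0,0,0],
```

View pics/s5.png

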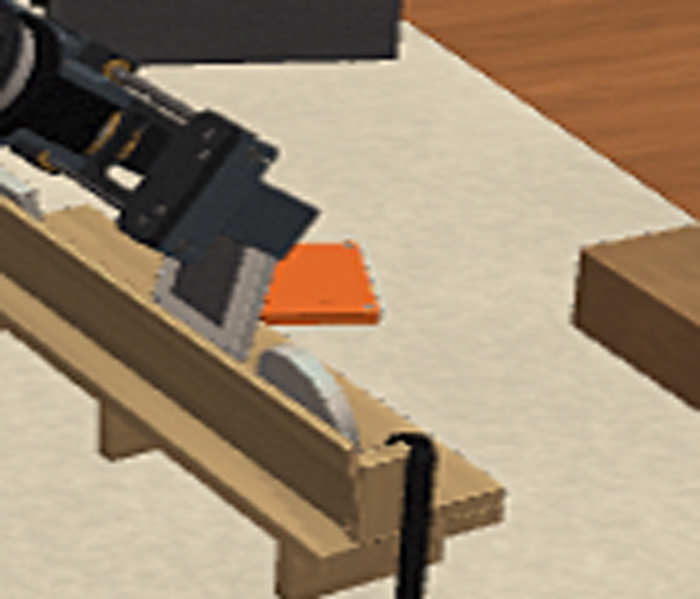

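View pics/t5.png

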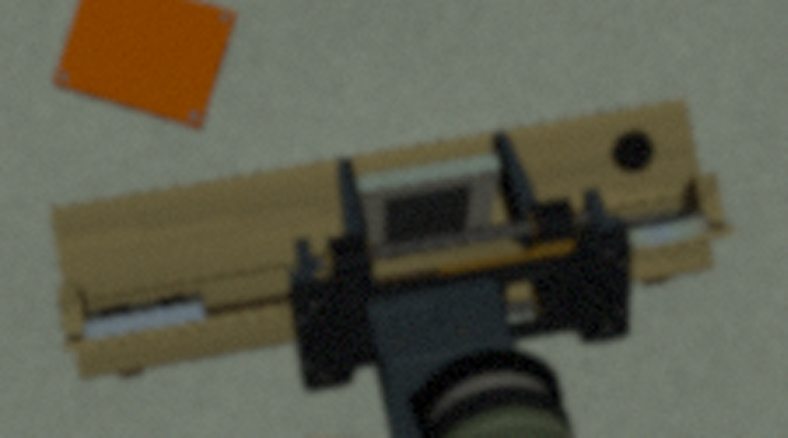

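```bash
python3 -m jog '[[0.07,-0.0004,0.003,-0.0005,0.0018,0.0006,-0.0016],[0.07,-0.0008,0.0027,-0.001,0,0,0],[0.07,-0.0008,0.0027,-0.001,0,0,0],[0.07,-0.0008,0.0027,-0.001,0,0,0],[0.07,-0.0008,0.0027,-0.001,0,0,0],[0.07,-0.0008,0.0027,-0.001,0,0,0],[0.07,-0.0008,0.0027,-0.001,0,0,0],[0.07,-0.0008,0.0027,-0.001,0,0,0],[0.07,0,0,0,0,0,0]]'
python3 - <<'E'
from h import *
print(panelnow(),status.state()["force"])
f=vision.grab_frame("side");P=pts(f)
# points near expected back surface
k=np.load("rel.npz");p,R=cur();Rp=R*Ro.from_quat(k["r"]).inv();E=p-Rp.apply(k["t"])
L=Rp.inv().apply((P-E).reshape(-1,3)).reshape(P.shape)
m=(L[...,0]>-70)&(L[...,0]<-5)&(abs(L[...,1])<36)&(abs(L[...,2])<12)&(f["depth"]>0)
A=L[m];print(m.sum(),A.min(0),A.max(0));c=np.c_[A[:,:2],np.ones(len(A))];print(np.linalg.lstsq(c,A[:,2],rcond=None)[0])
# backrest top edge band, rack frame
for n,F in(("side",f),("top",vision.grab_frame("top"))):
    P=pts(F);q=P-O;X=q@RX;Y=q@RY;Z=q[...,2]
    m=(abs(Z-117)<4)&(X>5)&(X<35)&(abs(Y)<110)&(F["depth"]>0);print(n,m.sum(),np.percentile(X[m],[5,50,95]),np.median(Z[m]))
E
```

```text
time_s: 14.6
ee_pos: [434.6, -113.1, 283.5]
ee_rot: [179.9, -52.1, 8.4]
force: [-0.4, -0.3, -1.9]
gripper_width: 79.7
(array([ 0.82857116, 41.97940123, 86.08742382]), np.float64(77.04953707046754), np.float64(8.348791763486043)) [-0.43681376 -0.26230635 -1.86585224]
279 [-69.84543425 -35.98606939  -6.88749311] [-11.97104574  35.91016041   5.5178249 ]
[ 0.00701849 -0.00319118  0.37269725]
side 142 [12.65760848 16.53267308 19.57149031] 116.02211788119223
top 195 [14.47343547 17.17721338 19.98225127] 116.12302046418426
```

```bash
python3 - <<'E'
from h import *
path([(Pe(x,42,z),Prot(8.4,77)) for x,z in [(.6,80),(.4,74),(.2,68),(0,63),(-.5,59),(-1,55),(-1.5,52),(-1.5,50)]])
E
```

```text
[0.07,-0.0045,0.0005,0.004,0.001,-0.001,0.0001],
[0.07,-0.0046,-0,0.0038,0,0,0],
[0.07,-0.0046,-0,0.0038,0,0,0],
[0.07,-0.0038,-0,0.0032,0,0,0],
[0.07,-0.0028,-0,0.0029,0,0,0],
[0.07,-0.0028,-0,0.0029,0,0,0],
[0.07,-0.0021,-0,0.0022,0,0,0],
[0.07,-0.0016,-0,0.0012,0,0,0],
```

```bash
python3 -m jog '[[0.07,-0.0045,0,0.004,0.001,-0.001,0],[0.07,-0.0046,0,0.0038,0,0,0],[0.07,-0.0046,0,0.0038,0,0,0],[0.07,-0.0038,0,0.0032,0,0,0],[0.07,0,0,0,0,0,0]]' && python3 -m jog '[[0.07,-0.0028,0,0.0029,0,0,0],[0.07,0,0,0,0,0,0]]' &&  python3 -m jog '[[0.07,-0.0028,0,0.0029,0,0,0],[0.07,0,0,0,0,0,0]]'
python3 - <<'E'
from h import *
print(panelnow(),status.state()["force"],status.state()["qpos"])
E
```

```text
time_s: 15.32
ee_pos: [435.5, -112.7, 260.0]
ee_rot: [-180.0, -52.0, 8.4]
force: [1.3, -0.3, -1.7]
gripper_width: 79.6
time_s: 15.58
ee_pos: [436.1, -112.7, 256.4]
ee_rot: [180.0, -52.0, 8.4]
force: [-0.5, -0.5, -1.5]
gripper_width: 79.9
time_s: 15.82
ee_pos: [436.6, -112.6, 252.3]
ee_rot: [-180.0, -52.0, 8.4]
force: [-0.3, -0.8, -2.2]
gripper_width: 79.9
(array([-0.92362593, 41.43963727, 54.73245488]), np.float64(76.95787270896481), np.float64(8.407826055875914)) [-0.27522948 -0.84794009 -2.15528389] [-23.6610387   15.13493122 133.76459492 121.24034717  29.30724233
 -55.91665047]
```

In the slot (below deck level) with no contact force. Lower the rest.

```bash
python3 -m jog '[[0.07,-0.0021,0,0.0022,0,0,0],[0.07,0,0,0,0,0,0]]' &&  python3 -m jog '[[0.07,-0.0016,0,0.0012,0,0,0],[0.07,0,0,0,0,0,0]]' &&  python3 -m jog '[[0.07,-0.0008,0,0.0006,0,0,0],[0.07,0,0,0,0,0,0]]'
python3 - <<'E'
from h import *
print(panelnow(),status.state()["force"])
E
```

```text
time_s: 16.08
ee_pos: [437.1, -112.5, 249.4]
ee_rot: [-180.0, -52.0, 8.4]
force: [1.4, 0.7, -1.1]
gripper_width: 79.7
time_s: 16.32
ee_pos: [437.0, -112.5, 247.5]
ee_rot: [180.0, -52.0, 8.4]
force: [-0.3, -0.4, -1.3]
gripper_width: 79.8
time_s: 16.58
ee_pos: [437.0, -112.5, 246.5]
ee_rot: [180.0, -52.0, 8.4]
force: [-0.2, 0.1, -1.8]
gripper_width: 79.8
(array([-1.42559061, 41.50991337, 48.99521608]), np.float64(76.98335779449454), np.float64(8.41149732873532)) [-0.15227987  0.07210904 -1.79142499]
```

```bash
python3 - <<'E'
from h import *
path([(Pe(-2,42,52),Prot(8.4,77+1.5*i)) for i in range(1,9)])
E
```

```text
[0.07,-0.003,0.0005,-0.0035,-0.0001,0.0265,0.0002],
[0.07,-0.0056,-0,-0.0021,-0,0.0262,0],
[0.07,-0.0056,-0,-0.0021,-0,0.0262,0],
[0.07,-0.0056,-0,-0.0021,-0,0.0262,0],
[0.07,-0.0056,-0,-0.0021,-0,0.0262,0],
[0.07,-0.0056,-0,-0.0021,-0,0.0262,0],
[0.07,-0.0056,-0,-0.0021,-0,0.0262,0],
[0.07,-0.0056,-0,-0.0021,-0,0.0262,0],
```

```bash
python3 -m jog '[[0.07,-0.003,0.0005,-0.0035,0,0.0265,0],[0.07,-0.0056,0,-0.0021,0,0.0262,0],[0.07,-0.0056,0,-0.0021,0,0.0262,0],[0.07,-0.0056,0,-0.0021,0,0.0262,0],[0.07,0,0,0,0,0,0]]'
python3 - <<'E'
from h import *
print(panelnow(),status.state()["force"],status.state()["qpos"])
path([(Pe(-2,42,52),Prot(8.4,83+1.5*i)) for i in range(1,9)])
E
```

```text
time_s: 17.2
ee_pos: [417.6, -115.9, 235.8]
ee_rot: [-179.9, -58.0, 8.3]
force: [0.6, 0.3, -0.8]
gripper_width: 79.7
(array([-1.58874818, 41.96685211, 51.44722005]), np.float64(82.92907160175793), np.float64(8.378071038446844)) [ 0.63238401  0.34755925 -0.84895309] [-26.35320056  17.64015392 138.52789475 131.18851976  39.9624863
 -68.94773659]
[0.07,-0.0052,-0,-0.0022,-0,0.0274,-0.0008],
[0.07,-0.0056,-0,-0.0021,-0,0.0262,0],
[0.07,-0.0056,-0,-0.0021,-0,0.0262,0],
[0.07,-0.0056,-0,-0.0021,-0,0.0262,0],
[0.07,-0.0056,-0,-0.0021,-0,0.0262,0],
[0.07,-0.0056,-0,-0.0021,-0,0.0262,0],
[0.07,-0.0056,-0,-0.0021,-0,0.0262,0],
[0.07,-0.0056,-0,-0.0021,-0,0.0262,0],
```

```bash
python3 -m jog '[[0.07,-0.0052,0,-0.0022,0,0.0274,0],[0.07,-0.0056,0,-0.0021,0,0.0262,0],[0.07,-0.0056,0,-0.0021,0,0.0262,0],[0.07,-0.0056,0,-0.0021,0,0.0262,0],[0.07,-0.0056,0,-0.0021,0,0.0262,0],[0.07,0,0,0,0,0,0]]'
python3 - <<'E'
from h import *
print(panelnow(),status.state()["force"],status.state()["qpos"])
f=vision.grab_frame("side")
cv2.imwrite("pics/s6.png",cv2.resize(f["color"][170:310,300:440],None,fx=5,fy=4.28,interpolation=cv2.INTER_CUBIC))
path([(Pe(-2,42,52),Prot(8.4,90+1.2*i)) for i in range(1,9)])
E
```

```text
time_s: 17.95
ee_pos: [395.7, -119.3, 216.9]
ee_rot: [-179.9, -65.6, 8.3]
force: [0.2, -0.7, -1.7]
gripper_width: 79.6
(array([-2.54940722, 42.08309678, 52.16568899]), np.float64(89.48786976700389), np.float64(8.398601418218549)) [ 0.16003576 -0.73972294 -1.68605888] [-29.78900902  22.28442697 143.96443609 136.65585259  55.1167518
 -79.64748484]
[0.07,-0.0033,-0.0002,-0.0015,-0.0001,0.0113,0.0001],
[0.07,-0.0045,-0,-0.0017,-0,0.0209,0],
[0.07,-0.0045,-0,-0.0017,-0,0.0209,0],
[0.07,-0.0045,-0,-0.0017,-0,0.0209,0],
[0.07,-0.0045,-0,-0.0017,-0,0.0209,0],
[0.07,-0.0045,-0,-0.0017,-0,0.0209,0],
[0.07,-0.0045,-0,-0.0017,-0,0.0209,0],
[0.07,-0.0045,-0,-0.0017,-0,0.0209,0],
```

View pics/s6.png

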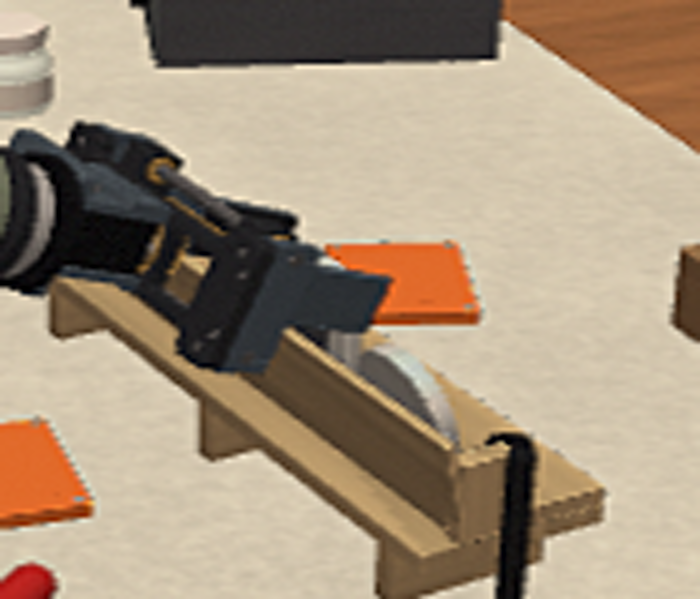

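```bash
python3 -m jog '[[0.07,-0.004,0,-0.0015,0,0.0209,0],[0.07,-0.0045,0,-0.0017,0,0.0209,0],[0.07,-0.0045,0,-0.0017,0,0.0209,0],[0.07,-0.0045,0,-0.0017,0,0.0209,0],[0.07,0,0,0,0,0,0]]'
python3 - <<'E'
from h import *
print(panelnow(),status.state()["force"],status.state()["qpos"])
path([(Pe(-2,42,52),Prot(8.4,94.2+.8*i)) for i in range(1,9)])
E
```

```text
time_s: 18.62
ee_pos: [383.3, -121.2, 203.5]
ee_rot: [180.0, -70.4, 8.4]
force: [-0.4, 0.1, -1.6]
gripper_width: 79.9
(array([-3.24302731, 42.18649821, 52.75030301]), np.float64(84.66264985069589), np.float64(8.413134298418726)) [-0.36409516  0.12514396 -1.64288263] [-31.93006479  26.61523602 147.14943508 137.99815178  65.69264686
 -85.57931182]
[0.07,0.0001,-0.0002,-0.0004,-0.0002,-0.0059,-0],
[0.07,-0.003,-0,-0.0012,-0,0.014,0],
[0.07,-0.003,-0,-0.0012,-0,0.014,0],
[0.07,-0.003,-0,-0.0012,-0,0.014,0],
[0.07,-0.003,-0,-0.0012,-0,0.014,0],
[0.07,-0.003,-0,-0.0012,-0,0.014,0],
[0.07,-0.003,-0,-0.0012,-0,0.014,0],
[0.07,-0.003,-0,-0.0012,-0,0.014,0],
```

```bash
python3 -m jog '[[0.07,-0.003,0,-0.001,0,0.014,0],[0.07,-0.003,0,-0.001,0,0.014,0],[0.07,-0.003,0,-0.001,0,0.014,0],[0.07,-0.003,0,-0.001,0,0.014,0],[0.07,0,0,0,0,0,0]]'
python3 - <<'E'
from h import *
print(panelnow(),status.state()["force"],status.state()["qpos"])
path([(Pe(-2.5,42,52.5-i),Prot(8.4,98.5)) for i in range(1,6)])
E
```

```text
time_s: 19.25
ee_pos: [375.3, -122.2, 193.0]
ee_rot: [-179.9, -73.6, 8.3]
force: [-0.3, 0.5, -2.5]
gripper_width: 79.7
(array([-3.39241165, 42.00318849, 52.1047107 ]), np.float64(81.46247735895864), np.float64(8.395840872485003)) [-0.27928037  0.45985986 -2.51509341] [-33.31239475  30.33345448 149.19976904 138.18467591  73.24050318
 -89.63403942]
[0.07,-0.0007,-0.0001,-0.0006,-0.0002,-0.0007,-0.0008],
[0.07,-0.001,-0,0.0003,0,0,0],
[0.07,-0.001,-0,0.0003,0,0,0],
[0.07,-0.001,-0,0.0003,0,0,0],
[0.07,-0.001,-0,0.0003,0,0,0],
```

```bash
python3 - <<'E'
from h import *
path([(Pe(-3.6,42,52.1-i*.9),Prot(8.4,98.5-.25*i)) for i in range(1,5)])
E
```

```text
[0.07,0.0003,-0.0001,0.0009,-0.0002,-0.005,-0.0008],
[0.07,0.0001,0,0.0006,0,-0.0044,-0],
[0.07,0.0001,0,0.0006,0,-0.0044,-0],
[0.07,0.0001,0,0.0006,0,-0.0044,-0],
```

```bash
python3 -m jog '[[0.07,0.0002,0,0.0008,0,-0.0045,0],[0.07,0.0001,0,0.0006,0,-0.0044,0],[0.07,0,0,0,0,0,0]]' &&  python3 -m jog '[[0.07,0.0001,0,0.0006,0,-0.0044,0],[0.07,0.0001,0,0.0006,0,-0.0044,0],[0.07,0,0,0,0,0,0]]'
python3 - <<'E'
from h import *
print(panelnow(),status.state()["force"],status.state()["qpos"])
f=vision.grab_frame("top")
cv2.imwrite("pics/t6.png",cv2.resize(f["color"][140:265,235:460],None,fx=3.5,fy=3.5,interpolation=cv2.INTER_CUBIC))
E
```

```text
time_s: 19.62
ee_pos: [377.0, -121.9, 193.5]
ee_rot: [179.8, -73.2, 8.6]
force: [-0.5, 0.5, -1.4]
gripper_width: 79.9
time_s: 20.0
ee_pos: [378.1, -121.8, 193.2]
ee_rot: [179.9, -72.6, 8.5]
force: [-0.4, 0.2, -1.6]
gripper_width: 79.3
(array([-3.87074542, 42.02000302, 49.38931894]), np.float64(82.41650381330103), np.float64(8.42340611884953)) [-0.37704838  0.1887026  -1.55707424] [-32.82145317  29.76878416 148.69718395 138.43252387  71.48405794
 -88.96307517]
```

View pics/t6.png

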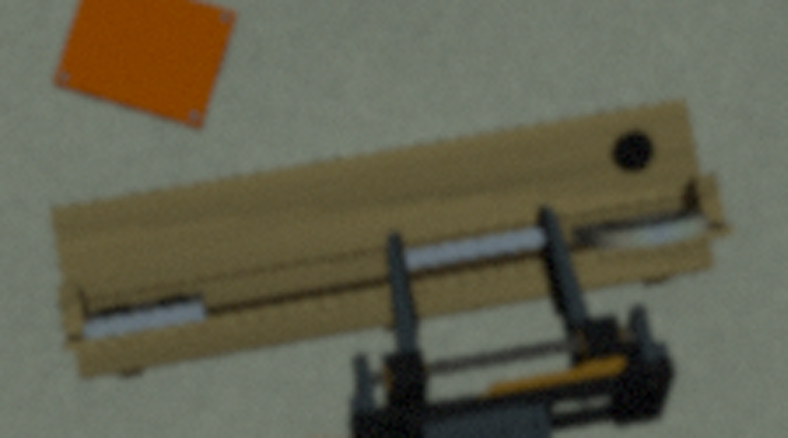

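```bash
python3 -m jog '[[0.086,0,0,0,0,0,0],[0.086,0,0,0,0,0,0],[0.086,0,0,0,0,0,0],[0.086,0,0,0,0,0,0]]' 5
python3 - <<'E'
from h import *
f=vision.grab_frame("top")
cv2.imwrite("pics/t7.png",cv2.resize(f["color"][140:265,235:460],None,fx=3.5,fy=3.5,interpolation=cv2.INTER_CUBIC))
f=vision.grab_frame("side")
cv2.imwrite("pics/s7.png",cv2.resize(f["color"][170:310,300:440],None,fx=5,fy=4.28,interpolation=cv2.INTER_CUBIC))
E
```

```text
time_s: 20.55
ee_pos: [378.1, -121.8, 193.2]
ee_rot: [179.9, -72.6, 8.5]
force: [-0.5, -0.1, -0.5]
gripper_width: 85.9
```

View pics/t7.png

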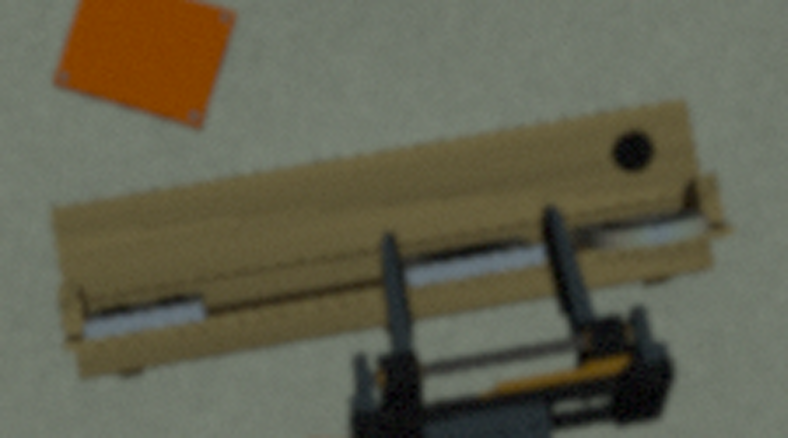

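View pics/s7.png

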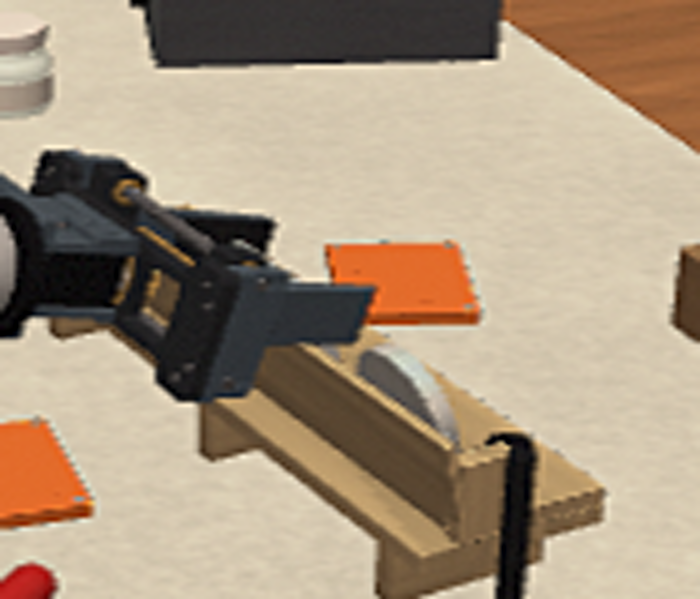

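```bash
python3 -m jog '[[0.086,0.0048,0,-0.0015,0,0,0],[0.086,0.0095,0,-0.003,0,0,0],[0.086,0.0143,0,-0.0045,0,0,0],[0.086,0.019,0,-0.006,0,0,0],[0.086,0.019,0,-0.006,0,0,0],[0.086,0.019,0,-0.006,0,0,0],[0.02,0.019,0,-0.006,0,0,0],[0.0,0,0,0,0,0,0],[0.0,0,0,0,0,0,0]]' 20
python3 - <<'E'
from h import *
p,R=cur();print(status.state()["qpos"])
f=vision.grab_frame("side")
cv2.imwrite("pics/s8.png",cv2.resize(f["color"][170:310,300:440],None,fx=5,fy=4.28,interpolation=cv2.INTER_CUBIC))
f=vision.grab_frame("top")
cv2.imwrite("pics/t8.png",cv2.resize(f["color"][140:265,235:460],None,fx=3.5,fy=3.5,interpolation=cv2.INTER_CUBIC))
E
```

```text
time_s: 21.78
ee_pos: [377.4, -121.6, 302.6]
ee_rot: [179.9, -72.6, 8.5]
force: [-0.0, -0.5, -1.1]
gripper_width: 58.7
[-32.86052609   9.75763952 141.44016487 127.57886877  52.57429212
 -66.43166218]
```

View pics/s8.png

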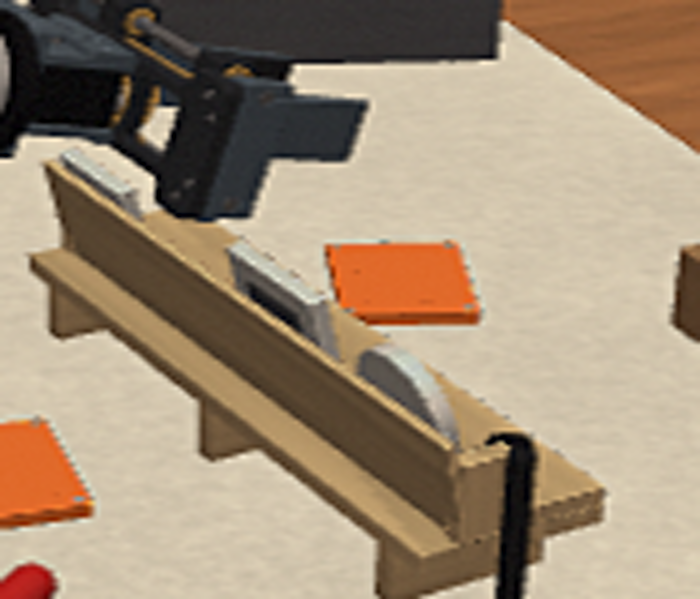

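View pics/t8.png

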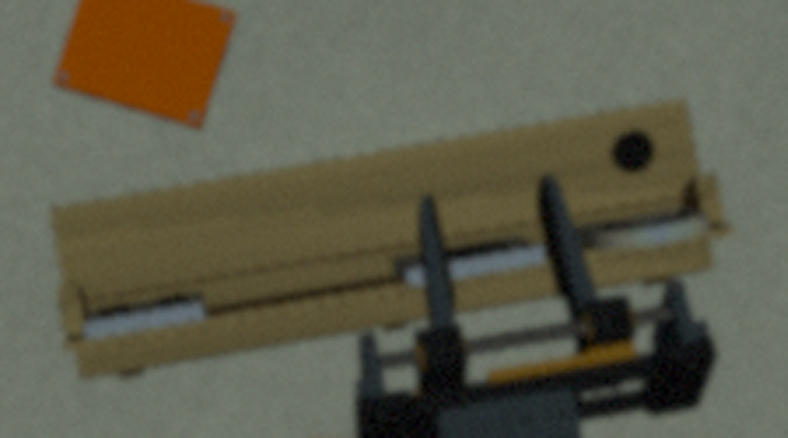

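```bash
cat >> h.py <<'E'
def pose(x,y,ztip,a=-12): # closed-finger tip at rack x,y,z
    R=tool(8.4,a);return Pe(x,y,ztip)-191*R.apply([0,0,1]),R
E
python3 - <<'E'
from h import *
p,R=cur();p1,R1=pose(-10,-24,200);print(p1)
plan(p,R,p1,R1,24)
E
```

```text
[512.20160551 -35.99775629 386.82619174]
[W,0.0052,-0.0027,0.0047,-0.0000,-0.0440,-0.0000]
[W,0.0054,-0.0027,0.0045,-0.0000,-0.0440,-0.0000]
[W,0.0056,-0.0027,0.0043,-0.0000,-0.0440,-0.0000]
[W,0.0058,-0.0027,0.0040,-0.0000,-0.0440,-0.0000]
[W,0.0059,-0.0027,0.0037,-0.0000,-0.0440,-0.0000]
[W,0.0061,-0.0027,0.0035,-0.0000,-0.0440,-0.0000]
[W,0.0062,-0.0027,0.0032,-0.0000,-0.0440,-0.0000]
[W,0.0064,-0.0027,0.0029,-0.0000,-0.0440,-0.0000]
[W,0.0065,-0.0027,0.0027,-0.0000,-0.0440,-0.0000]
[W,0.0066,-0.0027,0.0024,-0.0000,-0.0440,-0.0000]
[W,0.0067,-0.0027,0.0021,-0.0000,-0.0440,-0.0000]
[W,0.0068,-0.0027,0.0018,-0.0000,-0.0440,-0.0000]
[W,0.0069,-0.0027,0.0015,-0.0000,-0.0440,-0.0000]
[W,0.0069,-0.0027,0.0012,-0.0000,-0.0440,-0.0000]
[W,0.0070,-0.0027,0.0009,-0.0000,-0.0440,-0.0000]
[W,0.0070,-0.0027,0.0006,-0.0000,-0.0440,-0.0000]
[W,0.0070,-0.0027,0.0002,-0.0000,-0.0440,-0.0000]
[W,0.0070,-0.0027,-0.0001,-0.0000,-0.0440,-0.0000]
[W,0.0070,-0.0027,-0.0004,-0.0000,-0.0440,-0.0000]
[W,0.0070,-0.0027,-0.0007,-0.0000,-0.0440,-0.0000]
[W,0.0070,-0.0027,-0.0010,-0.0000,-0.0440,-0.0000]
[W,0.0069,-0.0027,-0.0013,-0.0000,-0.0440,-0.0000]
[W,0.0068,-0.0027,-0.0016,-0.0000,-0.0440,-0.0000]
[W,0.0068,-0.0027,-0.0019,-0.0000,-0.0440,-0.0000]
```

```bash
python3 -m jog '[[0,0.0052,-0.0027,0.0047,0,-0.044,0],[0,0.0054,-0.0027,0.0045,0,-0.044,0],[0,0.0056,-0.0027,0.0043,0,-0.044,0],[0,0.0058,-0.0027,0.004,0,-0.044,0],[0,0.0059,-0.0027,0.0037,0,-0.044,0],[0,0.0061,-0.0027,0.0035,0,-0.044,0],[0,0.0062,-0.0027,0.0032,0,-0.044,0],[0,0.0064,-0.0027,0.0029,0,-0.044,0],[0,0.0065,-0.0027,0.0027,0,-0.044,0],[0,0.0066,-0.0027,0.0024,0,-0.044,0],[0,0.0067,-0.0027,0.0021,0,-0.044,0],[0,0.0068,-0.0027,0.0018,0,-0.044,0]]' && python3 -m jog '[[0,0.0069,-0.0027,0.0015,0,-0.044,0],[0,0.0069,-0.0027,0.0012,0,-0.044,0],[0,0.007,-0.0027,0.0009,0,-0.044,0],[0,0.007,-0.0027,0.0006,0,-0.044,0],[0,0.007,-0.0027,0.0002,0,-0.044,0],[0,0.007,-0.0027,-0.0001,0,-0.044,0],[0,0.007,-0.0027,-0.0004,0,-0.044,0],[0,0.007,-0.0027,-0.0007,0,-0.044,0],[0,0.007,-0.0027,-0.001,0,-0.044,0],[0,0.0069,-0.0027,-0.0013,0,-0.044,0],[0,0.0068,-0.0027,-0.0016,0,-0.044,0],[0,0.0068,-0.0027,-0.0019,0,-0.044,0]]' && python3 -m jog '[[0,0,0,0,0,0,0]]'
python3 - <<'E'
from h import *
p,R=cur();print(p,R.as_euler("xyz",degrees=True),status.state()["qpos"])
# measured panel state
for n in("top","side"):
    f=vision.grab_frame(n);P=pts(f);q=P-O;X=q@RX;Y=q@RY;Z=q[...,2]
    m=(Z>128)&(Z<156)&(X>-15)&(X<35)&(Y>-40)&(Y<200)&(f["depth"]>0)
    if m.sum(): print(n,m.sum(),np.percentile(X[m],[5,50,95]),np.percentile(Z[m],[5,50,95]));y=np.sort(Y[m]);print(np.histogram(y,bins=np.arange(-40,200,6)))
    cv2.imwrite(f"pics/{n}9.png",cv2.resize(f["color"][140:310,235:460],None,fx=3.5,fy=3.5,interpolation=cv2.INTER_CUBIC))
p1,R1=pose(-12,-24,89)
plan(p,R,p1,R1,8)
E
```

```text
time_s: 23.38
ee_pos: [445.1, -78.8, 344.0]
ee_rot: [-179.9, -42.1, 8.4]
force: [-0.1, 0.6, -0.1]
gripper_width: 0.2
time_s: 24.88
ee_pos: [512.5, -36.2, 386.2]
ee_rot: [-179.9, -11.8, 8.4]
force: [0.8, 0.4, 0.5]
gripper_width: 0.4
time_s: 25.0
ee_pos: [512.9, -36.1, 386.5]
ee_rot: [-180.0, -12.0, 8.5]
force: [0.2, 0.0, 0.2]
gripper_width: 0.4
[512.94432813 -36.12015331 386.54995856] [-179.96644475  -11.9861668     8.45883293] [ -6.16531298  11.11885789 102.89773127   3.73542797  54.44083109
  73.50665648]
top 193 [ 5.28845949 13.39763409 19.44474919] [128.78363055 141.61792852 149.24178864]
(array([ 0,  0,  0,  0,  0,  0,  0,  0,  0,  0,  0,  0,  0,  0,  0,  0,  0,
        0,  0,  0,  0,  0,  0,  0,  0,  0, 12, 22, 17, 23, 22, 22, 19, 22,
       13, 13,  8,  0,  0]), array([-40, -34, -28, -22, -16, -10,  -4,   2,   8,  14,  20,  26,  32,
        38,  44,  50,  56,  62,  68,  74,  80,  86,  92,  98, 104, 110,
       116, 122, 128, 134, 140, 146, 152, 158, 164, 170, 176, 182, 188,
       194]))
side 317 [ 9.06707902 15.32027249 19.3743594 ] [129.3853306  140.97819295 148.80469931]
(array([ 0,  0,  0,  0,  0,  0,  1,  7, 11, 11, 14, 10, 13, 11, 14, 11, 14,
       13, 13, 14, 24,  0,  0,  0,  0,  0,  0,  5,  5, 11, 11, 14, 19, 11,
       20, 14, 20,  6,  0]), array([-40, -34, -28, -22, -16, -10,  -4,   2,   8,  14,  20,  26,  32,
        38,  44,  50,  56,  62,  68,  74,  80,  86,  92,  98, 104, 110,
       116, 122, 128, 134, 140, 146, 152, 158, 164, 170, 176, 182, 188,
       194]))
[W,-0.0027,-0.0000,0.0136,-0.0001,0.0000,0.0001]
[W,-0.0027,-0.0000,0.0136,-0.0001,0.0000,0.0001]
[W,-0.0027,-0.0000,0.0136,-0.0001,0.0000,0.0001]
[W,-0.0027,-0.0000,0.0136,-0.0001,0.0000,0.0001]
[W,-0.0027,-0.0000,0.0136,-0.0001,0.0000,0.0001]
[W,-0.0027,-0.0000,0.0136,-0.0001,0.0000,0.0001]
[W,-0.0027,-0.0000,0.0136,-0.0001,0.0000,0.0001]
[W,-0.0027,-0.0000,0.0136,-0.0001,0.0000,0.0001]
```

View pics/top9.png

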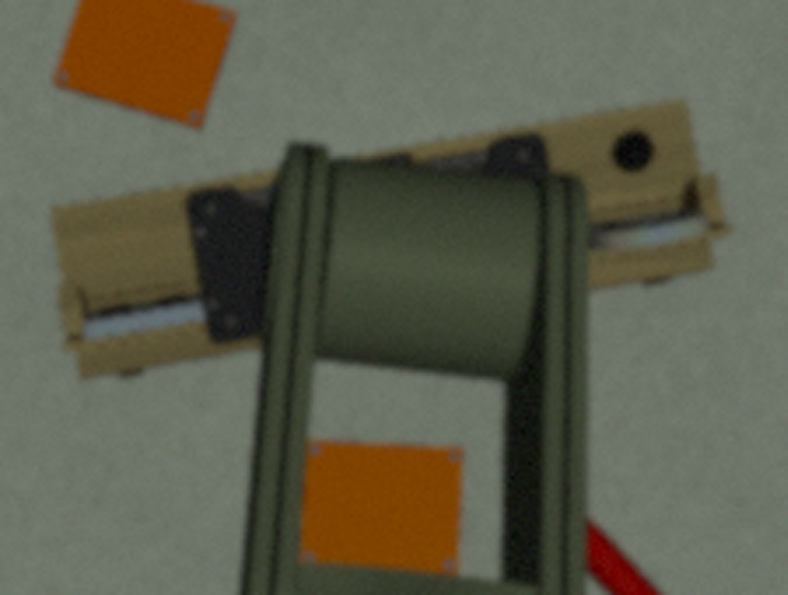

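View pics/side9.png

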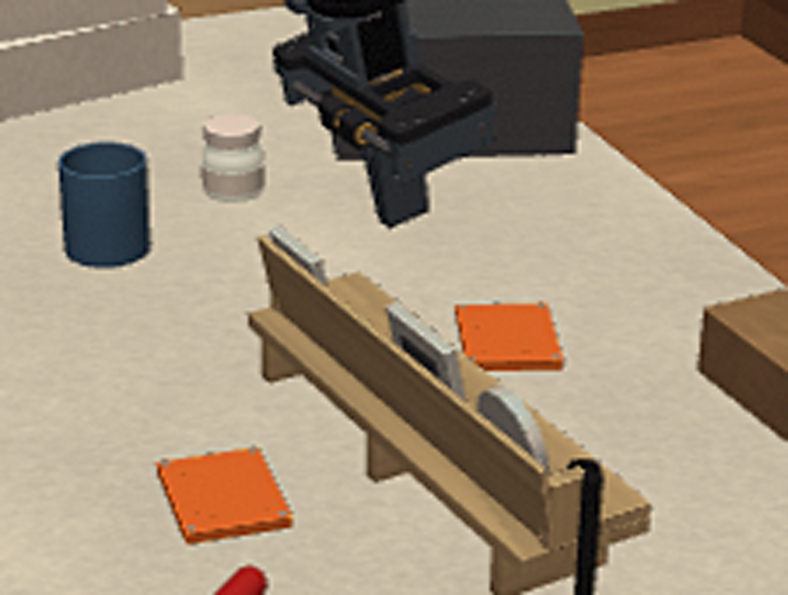

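```bash
python3 -m jog '[[0,-0.0027,0,0.0136,0,0,0],[0,-0.0027,0,0.0136,0,0,0],[0,-0.0027,0,0.0136,0,0,0],[0,-0.0027,0,0.0136,0,0,0],[0,-0.0027,0,0.0136,0,0,0],[0,-0.0027,0,0.0136,0,0,0],[0,0,0,0,0,0,0]]' && python3 -m jog '[[0,-0.0027,0,0.0136,0,0,0],[0,-0.0025,0,0.0125,0,0,0],[0,0,0,0,0,0,0]]'
python3 - <<'E'
from h import *
p,R=cur();t=p+191*R.apply([0,0,1])-O;print(t@RX,t@RY,t[2],status.state()["force"])
f=vision.grab_frame("side")
cv2.imwrite("pics/s10.png",cv2.resize(f["color"][170:310,300:440],None,fx=5,fy=4.28,interpolation=cv2.INTER_CUBIC))
E
```

```text
time_s: 25.98
ee_pos: [513.3, -36.1, 303.2]
ee_rot: [-180.0, -12.0, 8.4]
force: [0.0, 0.5, -0.1]
gripper_width: 0.2
time_s: 26.35
ee_pos: [513.6, -36.0, 276.7]
ee_rot: [-180.0, -12.0, 8.4]
force: [0.8, -0.3, 0.4]
gripper_width: 0.2
-11.252579184938515 -23.855595482095097 89.8342515704656 [ 0.76180076 -0.33308418  0.43943593]
```

View pics/s10.png

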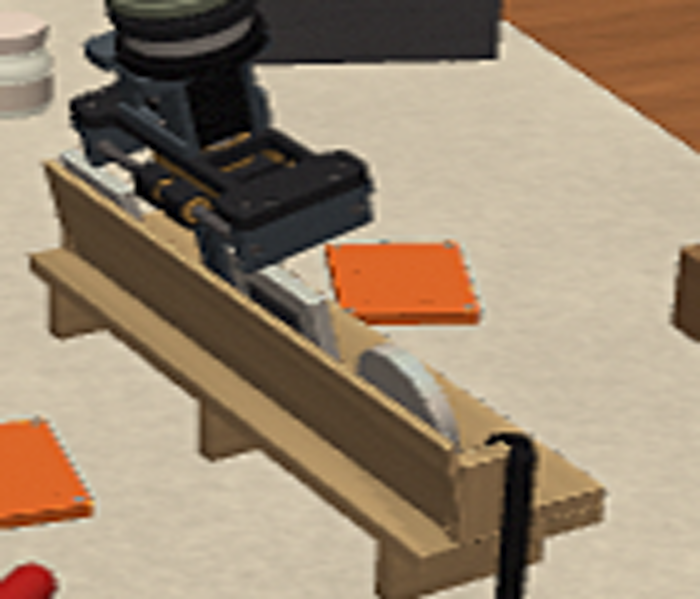

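```bash
python3 -m jog '[[0,0,0.003,0,0,0,0],[0,0,0.003,0,0,0,0],[0,0,0.003,0,0,0,0],[0,0,0.003,0,0,0,0],[0,0,0.002,0,0,0,0],[0,0,0.002,0,0,0,0],[0,0,0.002,0,0,0,0],[0,0,0.002,0,0,0,0]]' && python3 -m jog '[[0,0,0.002,0,0,0,0],[0,0,0.002,0,0,0,0],[0,0,0.002,0,0,0,0],[0,0,0.002,0,0,0,0],[0,0,0.002,0,0,0,0],[0,0,0.002,0,0,0,0]]'
python3 - <<'E'
from h import *
p,R=cur();t=p+191*R.apply([0,0,1])-O;print(t@RX,t@RY,t[2],status.state()["force"])
f=vision.grab_frame("side")
cv2.imwrite("pics/s11.png",cv2.resize(f["color"][170:310,300:440],None,fx=5,fy=4.28,interpolation=cv2.INTER_CUBIC))
P=pts(f);q=P-O;X=q@RX;Y=q@RY;Z=q[...,2]
m=(Z>128)&(Z<153)&(X>-5)&(X<35)&(Y>-40)&(Y<200)&(f["depth"]>0);print(np.histogram(Y[m],bins=np.arange(10,130,4)))
E
```

```text
time_s: 27.4
ee_pos: [517.0, -55.9, 278.0]
ee_rot: [180.0, -12.1, 8.4]
force: [-0.6, 2.8, 0.7]
gripper_width: 0.4
time_s: 28.15
ee_pos: [518.8, -67.9, 278.0]
ee_rot: [180.0, -12.1, 8.4]
force: [0.2, 2.1, -0.1]
gripper_width: 0.8
-12.225494393184926 8.567555434697697 91.21563678255711 [ 0.22553901  2.0973885  -0.08754614]
(array([ 5,  4,  2,  1,  4, 11,  5,  6,  5,  1,  3,  5,  5,  5,  5,  7, 11,
        8,  8,  9, 12,  8, 16, 13,  1,  0,  0,  0,  2]), array([ 10,  14,  18,  22,  26,  30,  34,  38,  42,  46,  50,  54,  58,
        62,  66,  70,  74,  78,  82,  86,  90,  94,  98, 102, 106, 110,
       114, 118, 122, 126]))
```

View pics/s11.png

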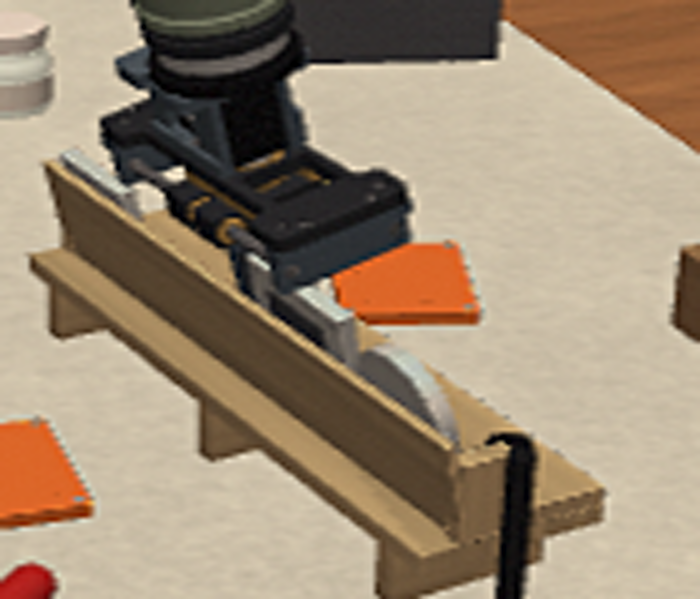

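```bash
python3 -m jog '[[0,0,0.002,0,0,0,0],[0,0,0.002,0,0,0,0],[0,0,0.002,0,0,0,0],[0,0,0.002,0,0,0,0]]' && python3 -m jog '[[0,0,0.0015,0,0,0,0],[0,0,0.0015,0,0,0,0]]' && python3 -m jog '[[0,0,0.001,0,0,0,0],[0,0,0.001,0,0,0,0]]'
python3 - <<'E'
from h import *
p,R=cur();t=p+191*R.apply([0,0,1])-O;print(t@RX,t@RY,t[2],status.state()["force"])
f=vision.grab_frame("side")
cv2.imwrite("pics/s12.png",cv2.resize(f["color"][220:300,340:420],None,fx=8,fy=7,interpolation=cv2.INTER_CUBIC))
E
```

```text
time_s: 28.7
ee_pos: [519.9, -75.8, 278.0]
ee_rot: [180.0, -12.1, 8.4]
force: [-0.4, 1.0, 0.1]
gripper_width: 0.9
time_s: 28.95
ee_pos: [520.4, -78.8, 278.0]
ee_rot: [180.0, -12.1, 8.4]
force: [-0.4, 1.7, 1.0]
gripper_width: 0.5
time_s: 29.2
ee_pos: [520.7, -80.7, 278.0]
ee_rot: [180.0, -12.1, 8.4]
force: [0.2, 1.9, 0.8]
gripper_width: 0.6
-12.27240728168522 21.487437620490592 91.28135856325918 [0.1926473  1.90554407 0.83602041]
```

View pics/s12.png

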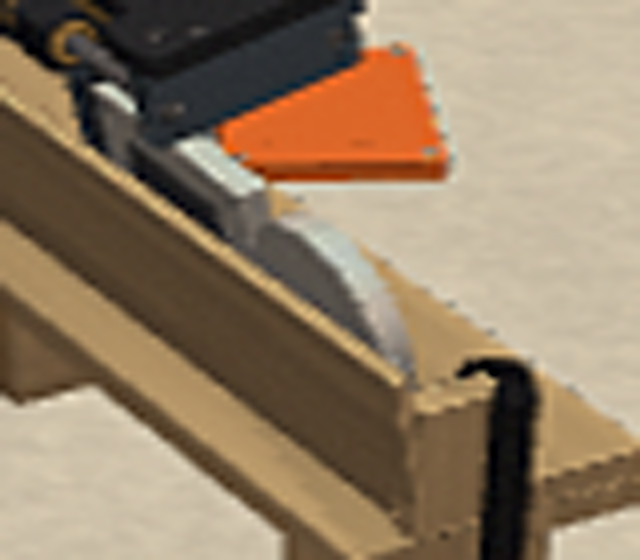

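Nearly touching; nudge in 1 mm steps until the force rises.

```bash
for i in 1; do python3 -m jog '[[0,0,0.001,0,0,0,0],[0,0,0.001,0,0,0,0]]'; done; python3 -m jog '[[0,0,0.001,0,0,0,0],[0,0,0,0,0,0,0]]'; python3 -m jog '[[0,0,0.001,0,0,0,0],[0,0,0,0,0,0,0]]'
```

```text
time_s: 29.5
ee_pos: [520.9, -82.5, 278.1]
ee_rot: [-180.0, -12.1, 8.4]
force: [-0.3, 3.2, 0.7]
gripper_width: 0.0
time_s: 29.75
ee_pos: [521.1, -83.3, 278.0]
ee_rot: [-180.0, -12.1, 8.4]
force: [0.1, 4.9, 0.8]
gripper_width: 0.6
time_s: 30.0
ee_pos: [521.1, -83.7, 278.1]
ee_rot: [-179.9, -12.1, 8.4]
force: [0.9, 10.2, 1.8]
gripper_width: 0.7
```

```bash
python3 -m jog '[[0,0,-0.001,0,0,0,0],[0,0,-0.002,0,0,0,0],[0,0,-0.004,0,0,0,0],[0,0,-0.01,0,0,0,0],[0,0.003,0,-0.015,0,0,0],[0,0.005,0,-0.025,0,0,0],[0,0.008,0,-0.04,0,0,0],[0,0,0,-0.05,0,0,0],[0,0,-0.05,-0.03,0,0,0],[0,0,-0.06,0,0,0,0],[0,0,-0.06,0,0,0,0],[0,0,0,0,0,0,0]]'
python3 - <<'E'
from h import *
for n in("side","top"):
    f=vision.grab_frame(n)
    if n=="side":cv2.imwrite("pics/s13.png",cv2.resize(f["color"][190:310,300:440],None,fx=5.5,fy=5,interpolation=cv2.INTER_CUBIC))
    else:cv2.imwrite("pics/t13.png",cv2.resize(f["color"][140:265,235:460],None,fx=3.5,fy=3.5,interpolation=cv2.INTER_CUBIC))
    P=pts(f);q=P-O;X=q@RX;Y=q@RY;Z=q[...,2]
    m=(Z>128)&(Z<153)&(X>-5)&(X<35)&(Y>0)&(Y<200)&(f["depth"]>0)
    print(n,np.percentile(X[m],[5,50,95]),np.percentile(Z[m&(Y<110)],[5,50,95,99]));print(np.histogram(Y[m],bins=np.arange(10,194,4)))
    for l in["dialknob","handheld","mug","jar","screwdriver","square","arched"]:
        r=vision.find_in(n,l);print(l,[(round(d["p"],2),[round(v) for v in d["location"]]) for d in r[:1]])
E
```

```text
time_s: 31.5
ee_pos: [475.0, 101.3, 437.9]
ee_rot: [-180.0, -12.1, 8.8]
force: [-1.4, -0.6, -0.4]
gripper_width: 0.8
side [ 9.27518857 15.54102806 19.005423  ] [129.34976228 142.86056616 147.96135966 149.24121874]
(array([ 0,  0,  0,  0,  2,  6,  2, 11,  8,  7,  8,  5, 12,  6,  6,  6, 10,
       11,  6,  7,  9,  8,  9,  8, 11, 20,  2,  0,  1,  5,  3,  5, 12,  8,
       11,  6, 11, 12, 11, 11, 13, 13,  9,  3,  1]), array([ 10,  14,  18,  22,  26,  30,  34,  38,  42,  46,  50,  54,  58,
        62,  66,  70,  74,  78,  82,  86,  90,  94,  98, 102, 106, 110,
       114, 118, 122, 126, 130, 134, 138, 142, 146, 150, 154, 158, 162,
       166, 170, 174, 178, 182, 186, 190]))
dialknob []
handheld [(0.79, [518, -414, 79])]
mug [(0.56, [430, 356, 59])]
jar [(0.82, [581, 444, 44])]
screwdriver [(0.69, [341, -215, 19])]
square [(0.64, [510, 86, 122])]
arched [(0.7, [555, -217, 128])]
top [ 6.56796719 14.46367782 20.38016384] [131.57070101 145.4815727  149.22105529 150.74503928]
(array([ 0,  0,  0,  0,  0, 15, 13, 11, 13, 11, 11, 14, 12, 13, 13, 11, 14,
       13, 11, 10, 12, 13, 12, 14, 11,  2,  0, 10, 14, 11, 14, 17, 13, 15,
       17, 13, 15, 10, 13,  8, 11,  7,  6,  0,  0]), array([ 10,  14,  18,  22,  26,  30,  34,  38,  42,  46,  50,  54,  58,
        62,  66,  70,  74,  78,  82,  86,  90,  94,  98, 102, 106, 110,
       114, 118, 122, 126, 130, 134, 138, 142, 146, 150, 154, 158, 162,
       166, 170, 174, 178, 182, 186, 190]))
dialknob [(0.62, [613, -204, 78])]
handheld [(0.96, [525, -392, 101])]
mug [(0.84, [434, 400, 34])]
jar [(0.91, [583, 456, 70])]
screwdriver [(0.78, [338, -206, 20])]
square []
arched [(0.66, [553, -199, 134])]
```

View pics/s13.png

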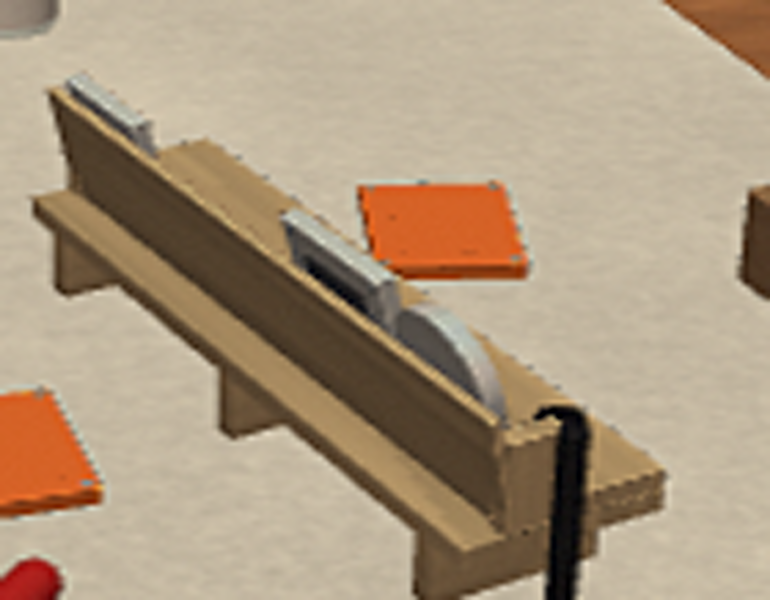

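View pics/t13.png

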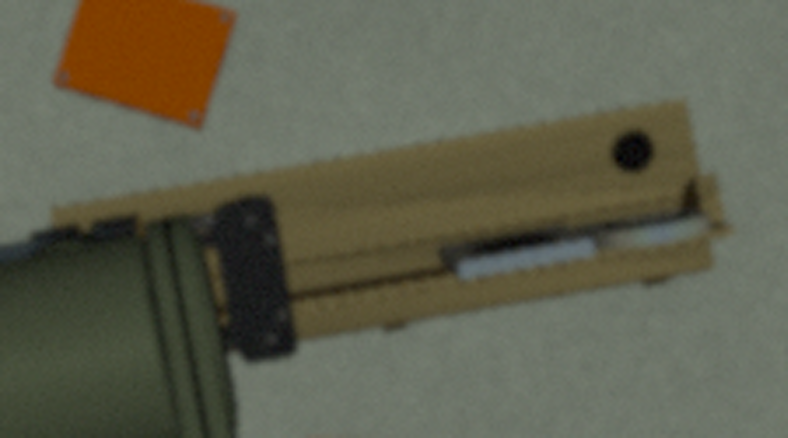

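```bash
python3 - <<'E'
from h import *
f=vision.grab_frame("top");cv2.imwrite("pics/t14.png",cv2.resize(f["color"][190:230,355:450],None,fx=8,fy=8,interpolation=cv2.INTER_LINEAR))
g=vision.grab_frame("side");cv2.imwrite("pics/s14.png",cv2.resize(g["color"][225:285,345:400],None,fx=9,fy=9,interpolation=cv2.INTER_LINEAR))
for n,F in(("top",f),("side",g)):
    P=pts(F);q=P-O;X=q@RX;Y=q@RY;Z=q[...,2]
    m=(Z>100)&(Z<156)&(X>-5)&(X<35)&(F["depth"]>0)
    for a in range(24,128,8):
        k=m&(Y>=a)&(Y<a+8)
        if k.sum(): print(n,a,Z[k].max().round(1),np.sort(Z[k])[-4:].round(0))
E
```

```text
top 24 152.9 [146. 147. 148. 153.]
top 32 151.0 [147. 148. 149. 151.]
top 40 148.8 [148. 148. 148. 149.]
top 48 151.1 [148. 148. 149. 151.]
top 56 151.0 [148. 149. 150. 151.]
top 64 151.1 [148. 148. 148. 151.]
top 72 151.7 [148. 148. 150. 152.]
top 80 151.2 [149. 149. 149. 151.]
top 88 151.2 [148. 149. 150. 151.]
top 96 150.0 [148. 148. 149. 150.]
top 104 148.5 [148. 148. 148. 149.]
top 112 135.3 [130. 131. 131. 135.]
top 120 141.8 [140. 140. 141. 142.]
side 24 146.8 [117. 118. 119. 147.]
side 32 148.7 [146. 146. 147. 149.]
side 40 148.4 [147. 148. 148. 148.]
side 48 149.5 [147. 147. 147. 149.]
side 56 146.4 [146. 146. 146. 146.]
side 64 149.9 [148. 148. 148. 150.]
side 72 149.8 [147. 148. 148. 150.]
side 80 148.9 [146. 147. 148. 149.]
side 88 148.7 [147. 147. 148. 149.]
side 96 149.7 [147. 148. 148. 150.]
side 104 149.1 [147. 148. 148. 149.]
side 112 147.2 [143. 145. 145. 147.]
side 120 139.4 [128. 129. 131. 139.]
```

View pics/t14.png

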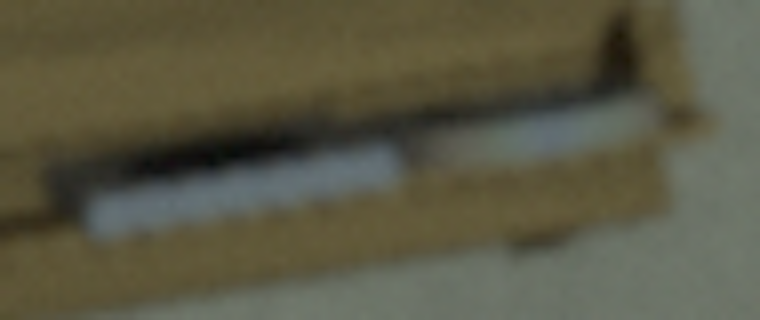

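View pics/s14.png

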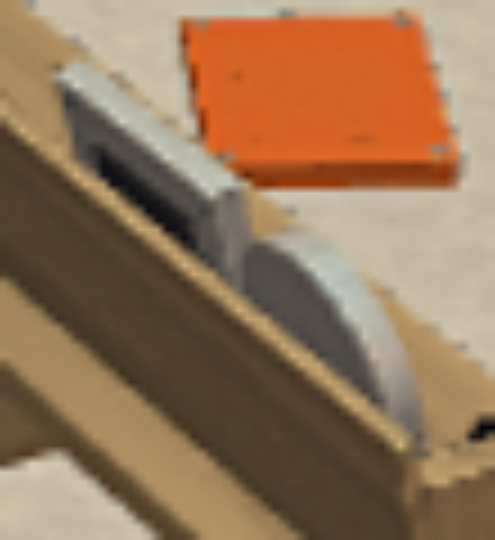

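```bash
python3 - <<'E'
from h import *
f=vision.grab_frame("top");g=vision.grab_frame("side")
def rk(F,x,y,ox,oy,s,z):
    q=ray(F,ox+(x+.5)/s-.5,oy+(y+.5)/s-.5,z)-O;return (q@RX).round(1),(q@RY).round(1)
print("panel top L,R",rk(f,85,215,355,190,8,146),rk(f,402,165,355,190,8,146),"arched R",rk(f,657,112,355,190,8,115), "cheek end outer",rk(f,713,120,355,190,8,100))
# side: panel top right rear/front corners ; left
for n,x,y,z in[("Lrear",60,80,146),("Rrear",218,205,146),("Rfront",243,185,148),("arch apex?",285,240,149),("R edge at backrest",240,285,117)]:
    print(n,rk(g,x,y,345,225,9,z))
# known reference: backrest top end near cheek
print("rack end top",rk(g,410,455,345,225,9,117))
E
```

```text
panel top L,R (np.float64(14.7), np.float64(31.1)) (np.float64(15.8), np.float64(111.7)) arched R (np.float64(9.8), np.float64(184.6)) cheek end outer (np.float64(12.5), np.float64(202.1))
Lrear (np.float64(21.6), np.float64(37.6))
Rrear (np.float64(20.8), np.float64(116.5))
Rfront (np.float64(11.3), np.float64(113.7))
arch apex? (np.float64(18.4), np.float64(144.5))
R edge at backrest (np.float64(10.8), np.float64(113.5))
rack end top (np.float64(18.8), np.float64(204.8))
```

```bash
python3 - <<'E'
from h import *
g=vision.grab_frame("side")
t=np.tan(np.radians(12));
def pt(y,h,th): # along panel height h, thickness th in front
    c,s=np.cos(np.radians(12)),np.sin(np.radians(12))
    return Pe(h*s-th*c, y, 48+h*c+th*s)
S=12;ox,oy=345,225
im=cv2.resize(g["color"][225:285,345:411],None,fx=S,fy=S,interpolation=cv2.INTER_CUBIC)
def dr(im,P,col,cl=True):
    q=(proj(g,np.array(P))-[ox,oy]+.5)*S;cv2.polylines(im,[q.astype(np.int32)],cl,col,1)
im2=im.copy()
pc=71
for th in(0,10):
    dr(im,[pt(pc-40,71,th),pt(pc-40,100,th),pt(pc+40,100,th),pt(pc+40,71,th)],(0,0,255))
    a=np.radians(np.arange(0,181,5));ac=151
    dr(im,[pt(ac+35*np.cos(x),66+35*np.sin(x),th) for x in a],(0,160,0),False)
dr(im,[pt(pc+40,100,0),pt(pc+40,100,10)],(0,0,255))
for y in(-187,187): dr(im,[pt(y,70.5,0),pt(-y,70.5,0)],(255,0,0))
cv2.imwrite("pics/ov.png",im)
E
```

```text
(no output)
```

View pics/ov.png

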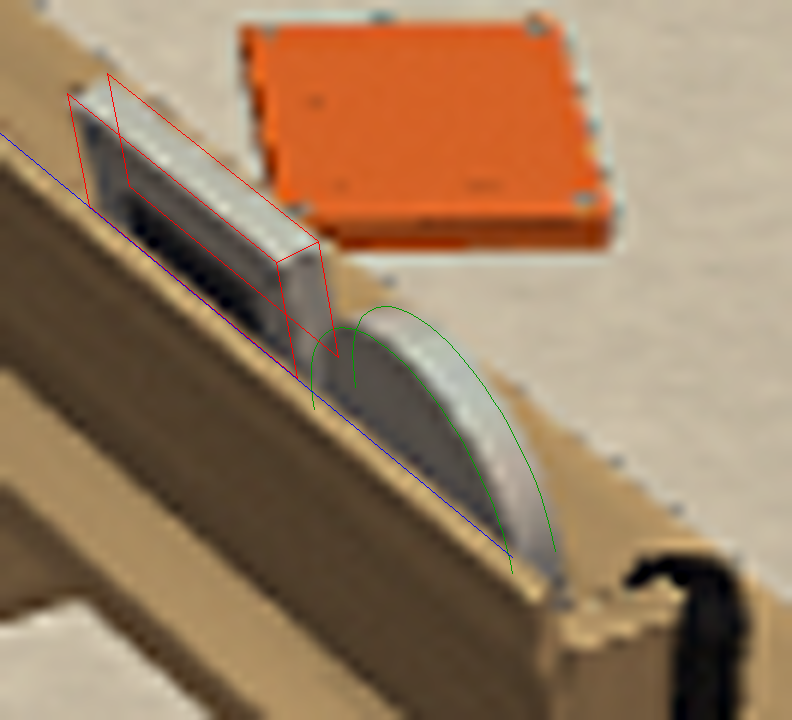

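```bash
python3 - <<'E'
from h import *
p,R=cur();print(status.state()["time_s"]);p1,R1=pose(-2,6,190);plan(p,R,p1,R1,5);p2,R2=pose(-9.5,6,91);print();plan(p1,R1,p2,R2,6)
E
```

```text
32.55
[W,-0.0010,0.0335,0.0123,0.0000,-0.0004,0.0001]
[W,-0.0010,0.0335,0.0123,0.0000,-0.0004,0.0001]
[W,-0.0010,0.0335,0.0123,0.0000,-0.0004,0.0001]
[W,-0.0009,0.0335,0.0123,0.0000,-0.0004,0.0001]
[W,-0.0009,0.0335,0.0123,0.0000,-0.0004,0.0001]

[W,-0.0022,0.0000,0.0164,0.0000,0.0000,0.0000]
[W,-0.0022,0.0000,0.0164,0.0000,0.0000,0.0000]
[W,-0.0022,0.0000,0.0164,0.0000,0.0000,0.0000]
[W,-0.0022,0.0000,0.0164,0.0000,0.0000,0.0000]
[W,-0.0022,0.0000,0.0164,0.0000,0.0000,0.0000]
[W,-0.0022,0.0000,0.0164,0.0000,0.0000,0.0000]
```

```bash
python3 -m jog '[[0,-0.001,0.0335,0.0123,0,0,0],[0,-0.001,0.0335,0.0123,0,0,0],[0,-0.001,0.0335,0.0123,0,0,0],[0,-0.001,0.0335,0.0123,0,0,0],[0,-0.001,0.0335,0.0123,0,0,0],[0,0,0,0,0,0,0],[0,-0.0022,0,0.0164,0,0,0],[0,-0.0022,0,0.0164,0,0,0],[0,-0.0022,0,0.0164,0,0,0],[0,-0.0022,0,0.0164,0,0,0],[0,0,0,0,0,0,0]]'
python3 - <<'E'
from h import *
p,R=cur();t=p+191*R.apply([0,0,1])-O;print(t@RX,t@RY,t[2],status.state()["force"])
p2,R2=pose(-9.5,6,91);plan(p,R,p2,R2,3)
E
```

```text
time_s: 33.92
ee_pos: [513.4, -65.1, 310.0]
ee_rot: [-180.0, -12.0, 8.5]
force: [-0.1, -1.2, 0.4]
gripper_width: 0.6
-6.879072316441576 4.788676949778956 123.16048746466365 [-0.11021101 -1.21621331  0.36037736]
[W,-0.0014,0.0004,0.0107,-0.0003,0.0000,0.0003]
[W,-0.0014,0.0003,0.0107,-0.0003,0.0000,0.0003]
[W,-0.0014,0.0003,0.0107,-0.0003,0.0000,0.0003]
```

```bash
python3 -m jog '[[0,-0.0014,0,0.0107,0,0,0],[0,-0.0014,0,0.0107,0,0,0],[0,-0.0014,0,0.0107,0,0,0],[0,0,0,0,0,0,0]]'; python3 -m jog '[[0,0,0.003,0,0,0,0],[0,0,0.003,0,0,0,0],[0,0,0.003,0,0,0,0],[0,0,0.002,0,0,0,0]]';python3 -m jog '[[0,0,0.002,0,0,0,0],[0,0,0.001,0,0,0,0]]';python3 -m jog '[[0,0,0.001,0,0,0,0],[0,0,0.001,0,0,0,0]]'
python3 - <<'E'
from h import *
p,R=cur();t=p+191*R.apply([0,0,1])-O;print(t@RX,t@RY,t[2],status.state()["force"])
g=vision.grab_frame("side");cv2.imwrite("pics/s15.png",cv2.resize(g["color"][225:285,345:411],None,fx=12,fy=10,interpolation=cv2.INTER_CUBIC))
E
```

```text
time_s: 34.42
ee_pos: [516.3, -65.6, 277.5]
ee_rot: [-180.0, -12.1, 8.4]
force: [-0.2, 0.2, -0.5]
gripper_width: 0.7
time_s: 34.92
ee_pos: [517.9, -76.7, 278.5]
ee_rot: [180.0, -12.1, 8.4]
force: [-0.4, 1.3, 0.8]
gripper_width: 0.6
time_s: 35.17
ee_pos: [518.3, -79.5, 278.5]
ee_rot: [-180.0, -12.1, 8.4]
force: [-1.2, 1.3, 1.0]
gripper_width: 0.5
time_s: 35.42
ee_pos: [518.6, -81.4, 278.4]
ee_rot: [180.0, -12.1, 8.4]
force: [-0.6, 1.2, 2.3]
gripper_width: 0.6
-10.097395210901574 21.896102977278492 91.65859479410616 [-0.63563797  1.23369946  2.26490397]
```

View pics/s15.png

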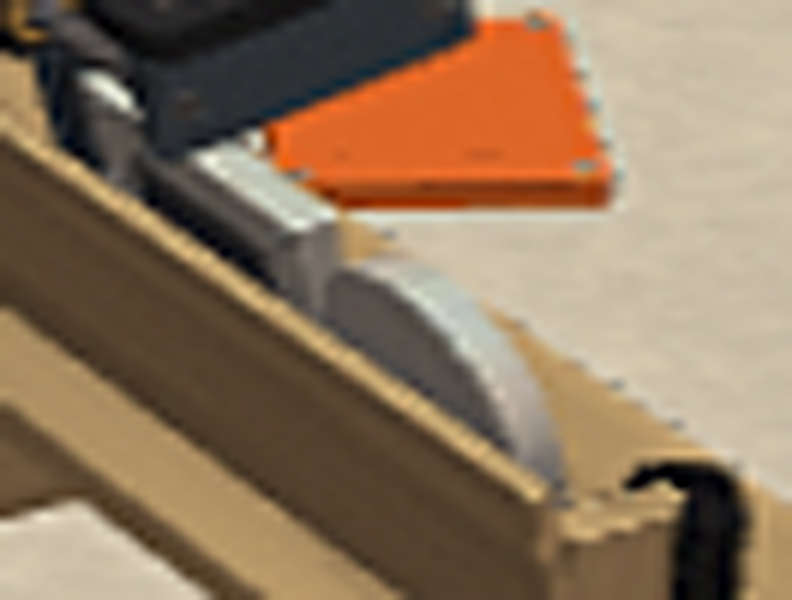

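```bash
python3 -m jog '[[0,0,-0.001,0,0,0,0],[0,0,-0.001,0,0,0,0],[0,0,-0.001,0,0,0,0],[0,0,-0.001,0,0,0,0],[0,0,-0.001,0,0,0,0],[0,0,-0.001,0,0,0,0],[0,0,-0.002,0,0,0,0],[0,0,-0.002,0,0,0,0],[0,0,-0.003,0,0,0,0],[0,0,-0.003,0,0,0,0]]'; python3 -m jog '[[0,0,-0.01,0,-0.0525,0,0],[0,0,-0.01,0,-0.0525,0,0],[0,0,-0.01,-0.001,-0.0525,0,0],[0,0,-0.01,-0.0015,-0.0525,0,0],[0,0,0,0,0,0,0]]'
python3 - <<'E'
from h import *
p,R=cur();t=p+191*R.apply([0,0,1])-O;print(t@RX,t@RY,t[2],status.state()["force"])
q=R.apply(np.array([[0,0,1],[0,1,0]]));print(q@RX,q@RY,q[:,2])
g=vision.grab_frame("side");cv2.imwrite("pics/s16.png",cv2.resize(g["color"][200:300,320:420],None,fx=7,fy=6,interpolation=cv2.INTER_CUBIC))
E
```

```text
time_s: 36.72
ee_pos: [516.2, -65.4, 278.4]
ee_rot: [180.0, -12.1, 8.4]
force: [-0.7, 0.2, -0.3]
gripper_width: 0.9
time_s: 37.35
ee_pos: [510.4, -25.0, 277.7]
ee_rot: [168.0, -12.1, 8.5]
force: [-0.4, 0.3, 0.1]
gripper_width: -0.0
-9.35646741285559 4.590592445614954 95.0110034364875 [-0.4019927   0.26404615  0.11417422]
[-0.20558642  0.0412361 ] [0.20786378 0.97815471] [-0.95630899  0.20374727]
```

View pics/s16.png

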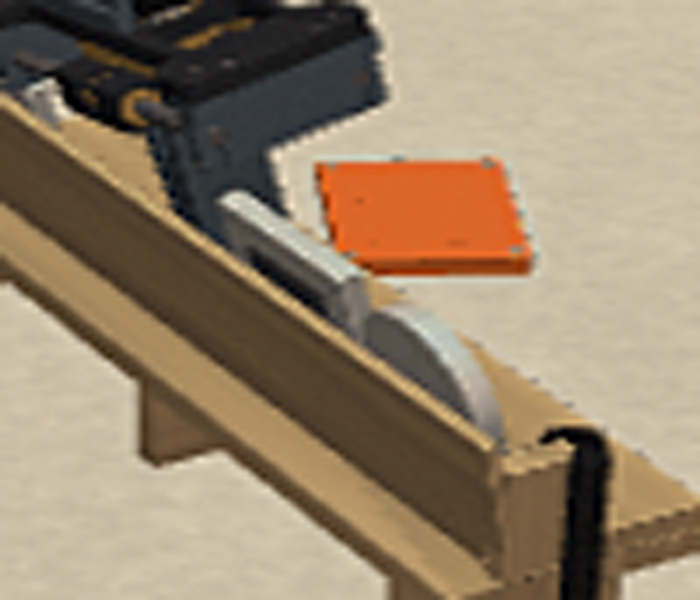

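```bash
python3 - <<'E'
from h import *
p,R=cur()
print(R.inv().apply(-2.9*RX+3*RY-13*UZ), R.inv().apply(RY))
E
```

```text
[ 0.10309492  0.16854653 13.6517751 ] [-0.00158708  0.97819411  0.20768672]
```

```bash
python3 -m jog '[[0,0,0,0.007,0,0,0],[0,0,0,0.0066,0,0,0],[0,0,0,0,0,0,0]]'; python3 -m jog '[[0,0,0.002,0.0004,0,0,0],[0,0,0.002,0.0004,0,0,0],[0,0,0.002,0.0004,0,0,0],[0,0,0.002,0.0004,0,0,0],[0,0,0.002,0.0004,0,0,0]]';python3 -m jog '[[0,0,0.002,0.0004,0,0,0],[0,0,0.002,0.0004,0,0,0]]';python3 -m jog '[[0,0,0.002,0.0004,0,0,0]]'
python3 - <<'E'
from h import *
p,R=cur();t=p+191*R.apply([0,0,1])-O;print(t@RX,t@RY,t[2],status.state()["force"])
E
```

```text
time_s: 37.78
ee_pos: [513.8, -28.7, 264.0]
ee_rot: [168.0, -12.1, 8.4]
force: [0.3, -0.4, 0.9]
gripper_width: 0.5
time_s: 38.4
ee_pos: [515.2, -38.5, 264.9]
ee_rot: [168.0, -12.1, 8.4]
force: [0.0, 0.8, -1.5]
gripper_width: 0.6
time_s: 38.65
ee_pos: [515.8, -42.4, 264.9]
ee_rot: [168.0, -12.1, 8.4]
force: [0.3, 0.9, 1.0]
gripper_width: 0.6
time_s: 38.78
ee_pos: [516.1, -44.4, 264.9]
ee_rot: [168.0, -12.1, 8.4]
force: [-0.9, 1.3, 0.5]
gripper_width: 0.4
-12.251184234492683 24.68167527439705 82.3017750462555 [-0.9242564   1.33582152  0.46413905]
```

```bash
for i in 1; do python3 -m jog '[[0,0,0.0015,0.0003,0,0,0],[0,0,0.0015,0.0003,0,0,0]]'; done; python3 -m jog '[[0,0,0.001,0.0002,0,0,0],[0,0,0.001,0.0002,0,0,0]]'
python3 - <<'E'
from h import *
g=vision.grab_frame("side");cv2.imwrite("pics/s17.png",cv2.resize(g["color"][225:285,345:411],None,fx=12,fy=10,interpolation=cv2.INTER_CUBIC))
E
```

```text
time_s: 39.02
ee_pos: [516.5, -47.3, 264.9]
ee_rot: [168.0, -12.1, 8.4]
force: [0.4, 6.6, 0.5]
gripper_width: 0.5
time_s: 39.28
ee_pos: [516.6, -48.1, 264.9]
ee_rot: [168.2, -12.2, 8.3]
force: [-2.3, 14.9, 2.4]
gripper_width: 0.3
```

View pics/s17.png

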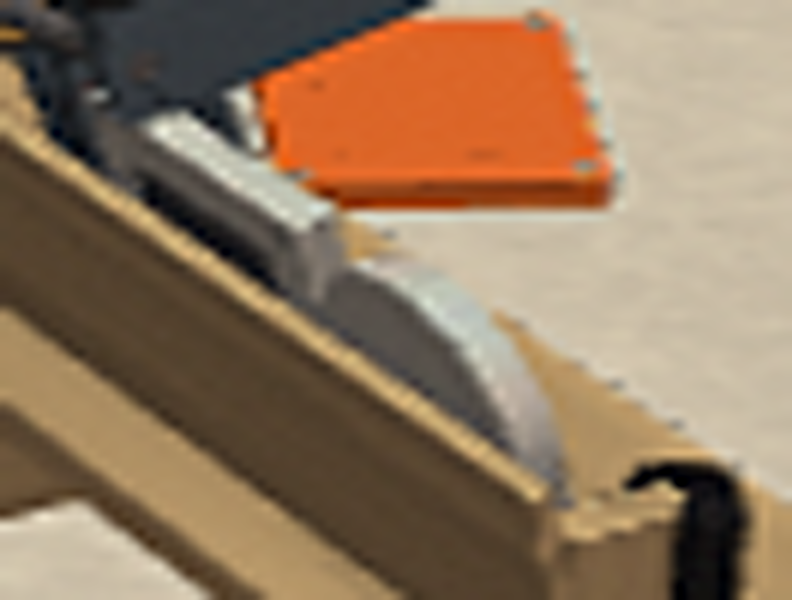

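```bash
python3 -m jog '[[0,0,-0.001,-0.0002,0,0,0],[0,0,-0.001,-0.0002,0,0,0],[0,0,-0.001,-0.0002,0,0,0],[0,0,-0.002,-0.0004,0,0,0],[0,0,-0.004,-0.0008,0,0,0],[0,0,-0.01,-0.002,0,0,0],[0,0.003,-0.004,-0.015,0,0,0],[0,0.005,-0.005,-0.025,0,0,0],[0,0.008,-0.008,-0.04,0,0,0],[0,0,-0.01,-0.05,0,0,0],[0,0,-0.06,-0.03,0,0,0],[0,0,-0.06,0,0,0,0]]'; python3 -m jog '[[0,0,-0.05,0,0,0,0],[0,0,0,0,0,0,0]]'
python3 - <<'E'
from h import *
g=vision.grab_frame("side");cv2.imwrite("pics/s18.png",cv2.resize(g["color"][225:285,345:411],None,fx=12,fy=10,interpolation=cv2.INTER_CUBIC))
f=vision.grab_frame("top");cv2.imwrite("pics/t18.png",cv2.resize(f["color"][140:265,235:460],None,fx=3.5,fy=3.5,interpolation=cv2.INTER_CUBIC))
for n,F in(("side",g),("top",f)):
    P=pts(F);q=P-O;X=q@RX;Y=q@RY;Z=q[...,2]
    m=(Z>128)&(Z<153)&(X>-5)&(X<35)&(Y>0)&(Y<200)&(F["depth"]>0)
    print(n,np.histogram(Y[m],bins=np.arange(20,132,3)))
    for l in["dialknob","handheld","mug","jar","screwdriver","square","arched"]:
        r=vision.find_in(n,l);print(l,[(round(d["p"],2),[round(v) for v in d["location"]]) for d in r[:1]])
E
```

```text
time_s: 40.83
ee_pos: [477.9, 140.7, 394.0]
ee_rot: [168.0, -12.6, 8.4]
force: [-0.7, 0.4, -0.3]
gripper_width: 0.6
time_s: 41.08
ee_pos: [472.4, 190.7, 379.9]
ee_rot: [168.0, -12.1, 8.7]
force: [-0.4, -1.0, -0.3]
gripper_width: 0.0
side (array([ 0,  0,  0,  0,  0,  5,  2,  6,  4,  9,  2,  9,  5,  4,  5,  7,  4,
       14,  1,  5,  5, 10,  4,  4,  6, 13,  4,  5,  9,  4,  7, 12, 13,  2,
        1,  2,  4]), array([ 20,  23,  26,  29,  32,  35,  38,  41,  44,  47,  50,  53,  56,
        59,  62,  65,  68,  71,  74,  77,  80,  83,  86,  89,  92,  95,
        98, 101, 104, 107, 110, 113, 116, 119, 122, 125, 128, 131]))
dialknob []
handheld [(0.83, [520, -414, 77])]
mug [(0.58, [340, -219, 21])]
jar [(0.94, [582, 445, 41])]
screwdriver [(0.74, [340, -219, 19])]
square [(0.58, [513, 88, 126])]
arched [(0.54, [553, -218, 132])]
top (array([ 0,  0,  0,  0,  0, 11, 11,  8, 11,  8, 11,  8,  9,  9, 12,  7, 10,
       10,  8,  8, 11, 10, 10,  9, 10, 10,  6, 10,  8, 10,  9,  5,  4,  6,
       10, 11,  9]), array([ 20,  23,  26,  29,  32,  35,  38,  41,  44,  47,  50,  53,  56,
        59,  62,  65,  68,  71,  74,  77,  80,  83,  86,  89,  92,  95,
        98, 101, 104, 107, 110, 113, 116, 119, 122, 125, 128, 131]))
dialknob [(0.5, [613, -199, 76])]
handheld [(0.65, [527, -390, 99])]
mug []
jar [(0.78, [583, 455, 69])]
screwdriver [(0.55, [340, -208, 22])]
square [(0.48, [520, 79, 128])]
arched [(0.6, [554, -204, 136])]
```

View pics/s18.png

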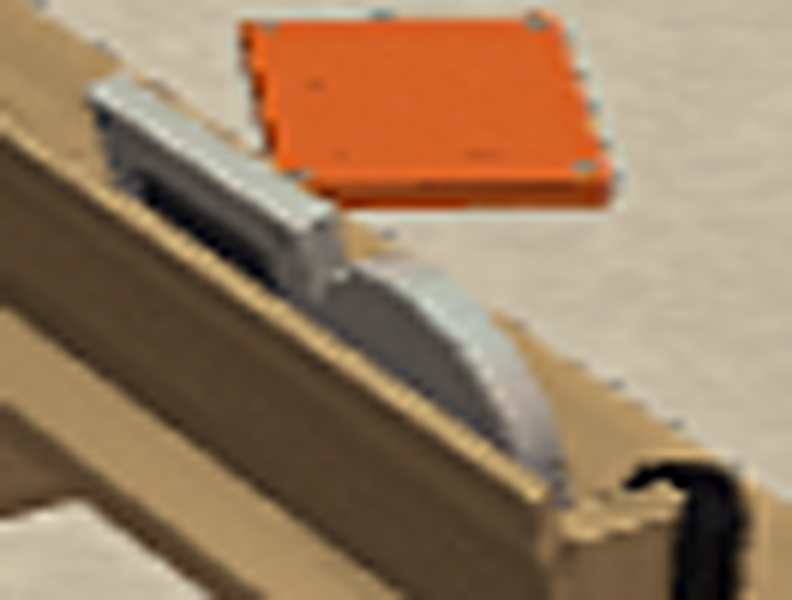

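View pics/t18.png

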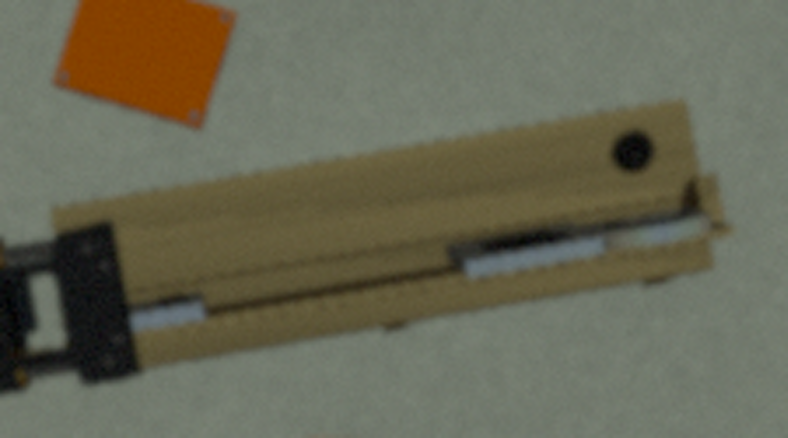

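```bash
python3 -c "
from workcell import ticket;print(ticket.job_done())"
```

```text
the job is handed in; nothing more can be done
None
```

I stood the fallen aluminium panel up in the slot, face out and leaning back on the backrest. It is pushed edge to edge with the arch-topped panel. I handed the job in at about 41 s, and it reports no verdict.

**How it went:**
- **Lift and release:** I gripped the panel by its side edges near the top, lifted and tipped it, lowered it into the slot and let go. At first I lowered it while it still leaned about 13° forward. I caught this and tipped it on past upright before releasing it, so it settled on the backrest.
- **Slide:** The first push with the closed fingers landed too high. It tipped the panel sideways, and it fell back, leaving a gap of about 3–5 mm. A second push lower down, with the tool tilted, moved it home until the force rose to 15 N. It stayed there after I backed off.

**Last checks:**
- **Contact:** both cameras put the panel at about y = 35 to 116 mm along the slot, where the arch-topped panel's edge should be (about 116 mm). The pictures show no gap, but they are only good to 2–3 mm.
- **Standing panels:** both look upright and in place. The network's positions for the square panel moved by up to about 16 mm between pictures; the gripper partly hid it in the last top view. Its visible inner edge did not move.
- **Bystanders:** the radio, jar, screwdriver and knob were found within a few mm of where they started. The mug was not found in the last pictures (the side camera mistook the screwdriver for it), but it had not moved in the check before, and the arm never came near it.

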